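# Clamp a glue-up with the reversible ratchet clamp

## Task

Set every loose wood offcut on the bench side by side in the blue ratchet clamp, their 55 mm length square across the middle of the bed and resting on it, with the orange pad between them and the sliding jaw. Then pump the ratchet lever to close the jaw until you feel the stack go tight against the anvil, without crushing it; the red tab reverses the ratchet and is not marked, so find out by swinging the lever both ways which way it grips, and flip the tab if it opens the jaw. Finish by swinging the lever its loose way fully back to the outer end of the clamp, stack still clamped, and do not disturb the other things on the bench.

Things in the scene. Friction and masses are not known exactly. Their poses are not given: they have to be found in the camera images.
- bed (a point): middle of the clamp's blue bed (120 mm wide along x, flat, open at both sides), on its upper surface 30 mm above the bench. Axes: y = the clamping line, from the anvil (-y end) to the ratchet head (+y end); x = across the bed; z up. The clamp is bolted down but stands differently each time. All offsets below are in this frame, mm
- anvil: fixed blue end stop of the clamp, 50 wide, 30 thick, 45 high, standing on the bed; origin at the foot of its inner face, at y = -115
- anvil_face (a point): middle of the anvil's inner face, 22 mm above the bed; it looks to +y
- jaw_plate: steel face plate of the sliding jaw, 50 wide, 9 thick, 44 high (yellow jaw behind it, 46 wide, 25 thick in all); origin at the foot of its clamping face
- jaw_face (a point): middle of the jaw's clamping face, which looks to -y (to the anvil); 180 mm from the anvil face at the start. The jaw stays where it is left (it rubs with about 12 N) and cannot easily be pushed by hand: it is moved by the ratchet
- jaw (a joint): travel of the sliding jaw, m: 0 at the start, grows as it closes towards the anvil; from -0.03 (fully open) to 0.135. It moves 30 mm for each radian that the toothed wheel turns
- lever (a joint): swing of the yellow ratchet lever about an upright axis at x = 30, y = 200, rad, counter-clockwise positive, -0.65 to 0.65. At 0 it points to -x; positive swings its handle towards the jaw, negative towards the clamp's outer end (+y). Swung one way it grips the toothed wheel below (after up to 0.33 rad of slack) and moves the jaw; swung the other way it clicks over the teeth, the jaw stays
- lever_knob (a point): middle of the lever's upright round black handle, 22 mm across, 66 to 124 mm above the bench (this point: 95), 130 mm from the lever's axis. The bar below is 22 wide, its top 71 above the bench. Turning loose takes about 1 N here, moving the free jaw about 4 N; each newton more squeezes the stack with about 4 N
- selector (a joint): red reversing tab on the lever, rad, -0.22 to 0.22, counter-clockwise positive, stays where it is left; pivots 62 mm from the lever's axis, pushed with about 1 N. On one side the lever grips swung one way, on the other side the other way; within 0.15 of the middle it may grip neither way. Not marked which is which: swing the lever both ways and watch the jaw
- tab_tip (a point): middle of the tab's upright red post: 12 mm across, from 70 to 100 mm above the bench (this point: 85 mm), 48 mm from the tab's pivot towards the lever's axis; it lies over the lever
- pad_mid (a point): centre of the orange clamping pad, a plastic block 55 (x) by 16 (y) by 42 mm (z), upright at the start on its 55 by 16 side
- pad: the same orange pad; origin at the centre of its 55 by 16 underside
- block_a_mid (a point): centre of a dark brown wood offcut, 55 (x) by 20 (y) by 42 mm (z), at the start upright on its 55 by 20 side; may be absent
- block_b_mid (a point): centre of a mid-brown wood offcut, 55 (x) by 24 (y) by 42 mm (z), at the start upright on its 55 by 24 side; may be absent
- block_c_mid (a point): centre of a white-primed wood offcut, 55 (x) by 28 (y) by 42 mm (z), at the start upright on its 55 by 28 side; may be absent
- block_d_mid (a point): centre of a brown planked-wood offcut, 55 (x) by 32 (y) by 42 mm (z), at the start upright on its 55 by 32 side; may be absent
- glue: bystander, not to be disturbed: white glue bottle, 52 mm across, 150 high
- tape: bystander, not to be disturbed: yellow tape measure, 30 by 65 by 60 high
- driver: bystander, not to be disturbed: screwdriver lying on the bench
- hammer: bystander, not to be disturbed: hammer lying on the bench
- battery: bystander, not to be disturbed: black and yellow tool battery, 75 by 110 by 66 high
- can: bystander, not to be disturbed: small red tin, 60 mm across, 70 high
- square: bystander, not to be disturbed: blue and silver try square lying flat, 20 high
Mind the look-alikes: they are no part of the job. What is shaped like the part that bears block_d_mid but green, purple or turquoise is not meant.

How it is judged:
By the outcome, as a careful person would: the job done as asked, in the order asked, and still so for the second after the job is handed in, with the robot touching nothing.
Of block_a, block_b, block_c, block_d only 2 to 4 are there at a start; the rules pass over those that are not, and their reading is None.
At some moment in a run one of block_a, block_b, block_c, block_d, pad may be knocked a few centimetres aside while the robot is not near it.
Once in a run the grip may slacken for a moment while it holds something.
It also fails if it takes over 210 s, if anything falls off the work surface, if the arm or the gripper's body presses on something with over 40 N, if the wrist force passes 120 N, or if a joint passes its speed limit or range.

## Robot

A 7-joint arm with a two-finger parallel gripper is mounted at the origin on the work surface. World frame = base frame: x ahead of the robot, y to its left, z up, the work surface at z = 0. Lengths are in mm, angles in rad, forces in N, time in s.
With the tool pointing down it reaches from about 400 to 900 mm from the base axis. Payload 5.5 kg.
Tool frame: the origin (TCP) lies at the very end of the fingers, on their centre line; the grasp point (between the pads) lies tcp_to_grasp behind it (tcp_to_grasp is the distance from the TCP to the grasp point, in mm); z points along the fingers, y is the line along which they close (so a half turn about z gives the same grasp; the last joint's range is limited). The gripper opens to 85 mm and grips with 20 to 120 N. Pads are 22 mm wide; open, the fingers measure 114 mm over their backs; the gripper's body (76 mm by 85 mm) begins 54 mm behind the grasp point. The pads swing forward as they close: fully open they stand 13 mm farther back than shut.
Start: joints at [-0.908, 0.501, -0.427, 1.55, 0.221, 1.138, -0.21], TCP at [252.965, 598.756, 198.61] pointing down, gripper open.
Joint ranges: [-2.88, 2.88], [-0.31, 2.03], [-1.54, 1.56], [0.2, 2.42], [-1.41, 4.55], [0.19, 2.02], [-2.57, 2.57]. Speed limits (rad/s): [2.57, 2.57, 3.14, 3.14, 3.14, 3.14, 3.14].

## Interface

Orientations are given as a unit quaternion [w, x, y, z].
In Python, from plant import * gives the robot as it stands.
- The arm moves only by the shell command python3 -m pendant 'ROWS' [OPENING]. ROWS is JSON, a list of rows, each an object with "travel": the shift along the tool's x, y, z in mm, a list of three; "turn": the turn, a rotation vector about the tool's x, y, z in rad, a list of three. A call has 1 to 12 rows; each row shifts and turns the commanded pose from where the row before left it, along the tool's axes as they then stand; what a row does not reach is not made up. A row lasts 1/8 s, in which the tool goes at most 62.5 mm and 10.7 degrees, less where a joint would pass 70% of its speed; a pose out of reach is approached as far as the arm can. A call with a gripper value outside its range is refused whole. OPENING is the finger opening in mm, from 0 to 85.4, set as the call begins (- or left out, the last holds). The fingers move at their own pace and stop on an object; the grip force is fixed at half the most. Time passes only in rows, so rows that do not move let the fingers close. It gives the time, the measured TCP pose, the force, the opening and the grip force at its end, in the units of the state.
- observe(): the state, without advancing time (a new reading comes with each control period).
- snapshot(name): name is "scene" or "top" or "wrist"; returns a dict with "color" (480x640x3 uint8, red, green, blue), "fov_y" (degrees; the focal length in pixels is half the picture's height over the tangent of half this angle, whatever the lens; pixels are square), "cx", "cy" (the principal point, pixels), "dist" ([k1, k2, p1, p2, k3] as OpenCV has them; the pictures are not rectified), "position" and "orientation" of the camera in the world. Camera axes: x right, y down, z forward; pixel columns grow to the right and rows downward; lengths in mm; the calibration is good to about 2 mm. A picture is of the moment at which its call begins. There is no depth.
- job_done(): hands the job in; it is judged then, once.
The state is a dict: "time": time; "joint_positions": joint angles; "joint_velocities": joint speeds; "tau": joint torques, N m; "ee_pos": TCP position; "orientation": TCP orientation; "contact_force": force on the tool from outside, world axes, zero at the start; "wrist_torque": the same for the moment, N m; "gripper_width": finger opening in mm; "gripper_force": force on a finger pad.
Only numpy, scipy, OpenCV 4.12 (cv2) and the standard library are available. Lean on these libraries where they do the work, as an engineer would, in place of code of your own. Each camera call takes 0.05 s, during which the arm holds its last target. There are 200 camera calls.

## Working session

There is one attempt and no reset: what is moved stays moved. The work goes in short steps, Python scripts to look and compute and a shell command to move; the robot and the scene stay as the last step left them, time stands still between calls to the robot, and variables do not carry over. Pictures are saved under pics/ and viewed, at most 14 in all, crops included, and the job is handed in when it is done.

```bash
ls; mkdir -p pics; cat > h.py <<'E'
import numpy as np, cv2
from plant import *
from scipy.spatial.transform import Rotation as R
def rot(q): return R.from_quat([q[1],q[2],q[3],q[0]])
def cam(s):
    f=240/np.tan(np.radians(s["fov_y"])/2)
    return np.array([[f,0,s["cx"]],[0,f,s["cy"]],[0,0,1]]),np.array(s["dist"],float)
def shot(name,fn=None):
    s=snapshot(name)
    if fn: cv2.imwrite("pics/"+fn,s["color"][:,:,::-1])
    return s
def ray(s,px):
    K,d=cam(s);n=cv2.undistortPoints(np.array(px,float).reshape(-1,1,2),K,d).reshape(-1,2)
    v=rot(s["orientation"]).apply(np.c_[n,np.ones(len(n))]);return np.array(s["position"]),v
def onz(s,px,z):
    o,v=ray(s,px);return o+v*((z-o[2])/v[:,2])[:,None]
def proj(s,P):
    K,d=cam(s);r=rot(s["orientation"]).inv();p=r.apply(np.array(P,float).reshape(-1,3)-np.array(s["position"]))
    return cv2.projectPoints(p,np.zeros(3),np.zeros(3),K,d)[0].reshape(-1,2)
E
python3 - <<'E'
from h import *
import pickle
for n in("scene","top","wrist"):
    s=shot(n,n+"0.png");pickle.dump(s,open(n+"0.pkl","wb"));print(n,s["position"],s["orientation"],s["fov_y"],s["dist"])
o=observe();print(o)
E
```

```text
pics
scene [1433.09502791  -68.03244076  940.21542046] [-0.29119775  0.69009467  0.60771599 -0.26392137] 50.71436532932258 [0.0335209 0.        0.        0.        0.       ]
top [ 337.17568242   45.06557899 1332.34812633] [-0.05561322  0.71266034 -0.69595298  0.06835098] 57.93026635085256 [0.0168531 0.        0.        0.        0.       ]
wrist [183.66820611 627.53251371 372.35716472] [0.12462177 0.8238446  0.54687843 0.08169133] 60.63238104114066 [-0.06299154  0.          0.          0.          0.        ]
{'time': 0.15, 'joint_positions': array([-0.90779537,  0.50164295, -0.42687139,  1.55117968,  0.22074362,
        1.13827925, -0.21026606]), 'joint_velocities': array([-0.00106503, -0.00148174, -0.0003751 , -0.00417345,  0.00109169,
        0.00018051, -0.00125781]), 'tau': array([-6.25201137e-03, -5.70036507e+01, -5.82508519e+00, -2.81284636e+01,
        1.06794326e-02,  7.88181700e-03,  8.11469238e-07]), 'ee_pos': array([252.76627946, 598.22755512, 197.80739841]), 'orientation': array([-2.11804848e-04,  1.98531736e-01,  9.80094183e-01, -7.05260873e-04]), 'contact_force': array([-0.31716497, -0.11145502,  1.13506708]), 'wrist_torque': array([-0.01553266,  0.0389917 ,  0.00354679]), 'gripper_force': 0.0, 'gripper_width': 85.56965365934741}
```

View pics/top0.png

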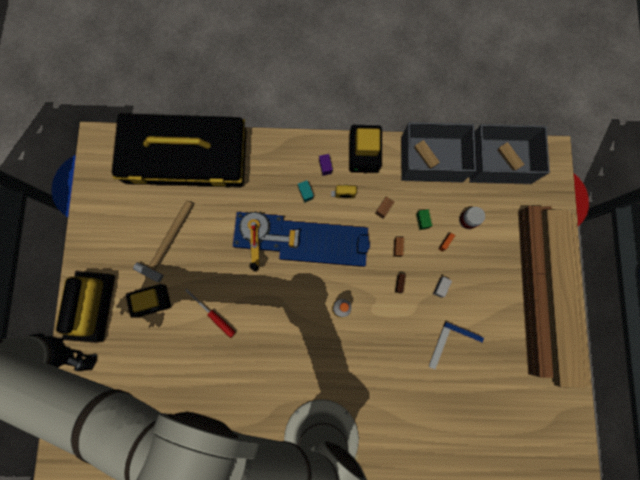

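View pics/scene0.png

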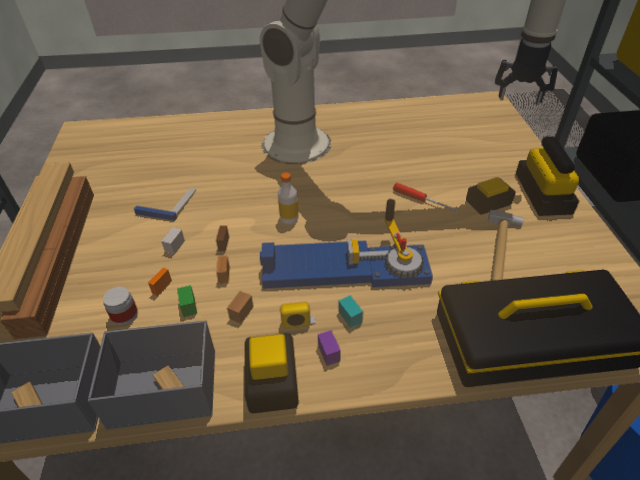

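Top view: blocks a (401,282), b (399,246), c white (442,286), d planked (385,207), and the pad orange (447,241). Look-alikes are green (424,218), purple (325,164), turquoise (306,190) and the wood in the bins (427,153) and (512,156). I'll check these in one crop.

```bash
python3 - <<'E'
from h import *
import pickle
s=pickle.load(open("top0.pkl","rb"));im=s["color"][:,:,::-1]
a=cv2.resize(im[190:310,370:470],None,fx=4.8,fy=4.8,interpolation=cv2.INTER_CUBIC)
b=cv2.resize(im[200:280,225:380],None,fx=2,fy=2,interpolation=cv2.INTER_CUBIC)
c=np.zeros((600,800,3),np.uint8);c[:576,:480]=a;c[:160,485:795]=b
t=pickle.load(open("scene0.pkl","rb"))["color"][:,:,::-1]
d=cv2.resize(t[215:330,140:260],None,fx=2.6,fy=2.6,interpolation=cv2.INTER_CUBIC);c[170:170+d.shape[0],485:485+d.shape[1]]=d
cv2.imwrite("pics/crop1.png",np.clip(c*1.5,0,255))
print(onz(s,[[401,282],[399,246],[442,286],[385,207],[447,241]],42).round(), onz(s,[[321,244]],30))
E
```

```text
[[ 450. -229.   42.]
 [ 559. -224.   42.]
 [ 441. -351.   42.]
 [ 680. -182.   42.]
 [ 578. -371.   42.]] [[561.28564504  11.67611964  30.        ]][ WARN:0@0.174] global loadsave.cpp:1063 imwrite_ Unsupported depth image for selected encoder is fallbacked to CV_8U.
```

View pics/crop1.png

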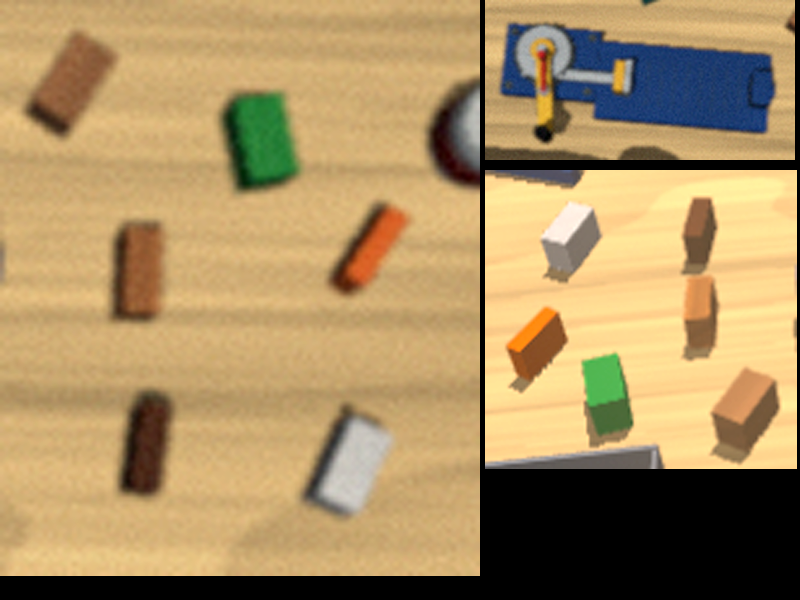

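```bash
cat >> h.py <<'E'
def go(x,y,z,yv=None):
    "print tool-frame travel and z-turn to reach x,y,z with tool y axis along world direction angle yv (deg, mod 180)"
    o=observe();r=rot(o["orientation"]);t=r.inv().apply(np.array([x,y,z])-o["ee_pos"])
    ty=r.apply([0,1,0]);cur=np.degrees(np.arctan2(ty[1],ty[0]));tz=r.apply([0,0,1])
    print("t",round(o["time"],1),"tcp",o["ee_pos"].round(1),"tooly deg",round(cur,1),"tilt",tz.round(3)[:2],"j",o["joint_positions"].round(2),"F",o["contact_force"].round(1),"w",round(o["gripper_width"],1))
    if yv is not None:
        d=(yv-cur+90)%180-90;d=d*1 # world ccw
        print("travel first",t.round(1),"| turn z",round(-np.radians(d),3),"alt",round(-np.radians(d-np.sign(d)*180),3))
        f=R.from_rotvec([0,0,-np.radians(d)]);print("travel if turned first",f.inv().apply(t).round(1), "alt",(f.inv().apply(t)*[-1,-1,1]).round(1))
    else: print("travel",t.round(1))
E
python3 - <<'E'
from h import *
print(tcp_to_grasp if 'tcp_to_grasp' in globals() else None)
o=observe();w=snapshot("wrist");r=rot(o["orientation"])
print(r.inv().apply(np.array(w["position"])-o["ee_pos"]).round(1),(r.inv()*rot(w["orientation"])).as_matrix().round(2))
go(560,-150,380,0)
E
```

```text
18.700000000000003
[ 7.510e+01 -1.000e-01 -1.747e+02] [[ 0.   -0.96 -0.29]
 [ 1.    0.    0.  ]
 [-0.   -0.29  0.96]]
t 0.2 tcp [252.8 598.3 197.9] tooly deg 67.1 tilt [-0.001 -0.001] j [-0.91  0.5  -0.43  1.55  0.22  1.14 -0.21] F [-0.1  0.2  0.6] w 85.5
travel first [-574.2 -570.  -181.4] | turn z 1.171 alt -1.971
travel if turned first [-748.5  307.1 -181.4] alt [ 748.5 -307.1 -181.4]
```

View pics/wrist0.png

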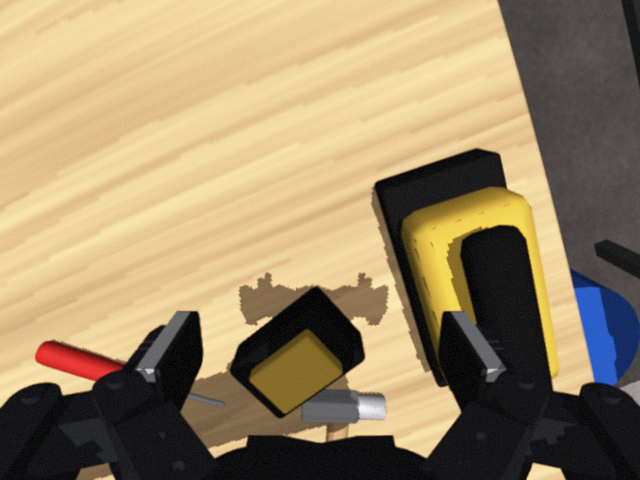

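The wrist view shows the battery and hammer under the gripper. Image up is tool +x. I'll fly over to the block area.

```bash
python3 -m pendant '[{"travel":[0,0,-23],"turn":[0,0,0.146]},{"travel":[0,0,-23],"turn":[0,0,0.146]},{"travel":[0,0,-23],"turn":[0,0,0.146]},{"travel":[0,0,-23],"turn":[0,0,0.146]},{"travel":[0,0,-23],"turn":[0,0,0.146]},{"travel":[0,0,-23],"turn":[0,0,0.146]},{"travel":[0,0,-23],"turn":[0,0,0.146]},{"travel":[0,0,-23],"turn":[0,0,0.146]}]' 85
python3 -m pendant '[{"travel":[-50,20,0],"turn":[0,0,0]},{"travel":[-50,20,0],"turn":[0,0,0]},{"travel":[-50,20,0],"turn":[0,0,0]},{"travel":[-50,20,0],"turn":[0,0,0]},{"travel":[-50,20,0],"turn":[0,0,0]},{"travel":[-50,20,0],"turn":[0,0,0]},{"travel":[-50,20,0],"turn":[0,0,0]},{"travel":[-50,20,0],"turn":[0,0,0]},{"travel":[-50,20,0],"turn":[0,0,0]},{"travel":[-50,20,0],"turn":[0,0,0]},{"travel":[-50,20,0],"turn":[0,0,0]},{"travel":[-50,20,0],"turn":[0,0,0]}]'
python3 -m pendant '[{"travel":[-50,20,0],"turn":[0,0,0]},{"travel":[-50,20,0],"turn":[0,0,0]},{"travel":[-48,27,0],"turn":[0,0,0]},{"travel":[0,0,0],"turn":[0,0,0]},{"travel":[0,0,0],"turn":[0,0,0]}]'
python3 - <<'E'
from h import *
import pickle
s=shot("wrist","w1.png");pickle.dump(s,open("w1.pkl","wb"))
go(560,-150,380,0)
E
```

```text
time: 1.2
ee_pos: [252.8, 598.6, 383.0]
orientation: [0.0, 0.708, 0.707, -0.0]
contact_force: [0.1, 0.4, 0.8]
gripper_width: 85.1
gripper_force: 0.0
time: 2.7
ee_pos: [495.1, -2.1, 382.7]
orientation: [0.0, 0.706, 0.708, 0.0]
contact_force: [0.7, -0.1, -0.4]
gripper_width: 85.4
gripper_force: 0.0
time: 3.32
ee_pos: [562.0, -147.7, 382.0]
orientation: [-0.001, 0.706, 0.708, -0.0]
contact_force: [0.4, 0.5, -0.7]
gripper_width: 84.9
gripper_force: 0.0
t 3.4 tcp [ 562.1 -146.9  382.3] tooly deg 0.3 tilt [-0.001  0.001] j [-0.13  0.24  0.43  1.49 -0.1   1.43  0.3 ] F [-0.2  0.4  0.3] w 84.5
travel first [-3.1 -2.1  2.3] | turn z 0.005 alt -3.137
travel if turned first [-3.2 -2.1  2.3] alt [3.2 2.1 2.3]
```

View pics/w1.png

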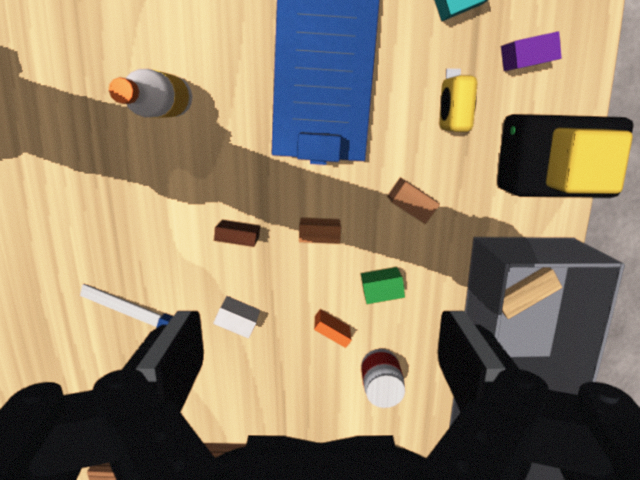

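Wrist view: a (237,233), b (320,230), c white (239,316), d (414,200), pad orange (333,328), bed with anvil (320,147). I'll measure these.

```bash
cat >> h.py <<'E'
def seg(im,c,r=42):
    x0,y0=max(0,int(c[0]-r)),max(0,int(c[1]-r));k=im[y0:int(c[1]+r),x0:int(c[0]+r)].copy();m=np.full(k.shape[:2],cv2.GC_PR_BGD,np.uint8)
    m[:6]=m[-6:]=cv2.GC_BGD;m[:,:6]=m[:,-6:]=cv2.GC_BGD
    cv2.circle(m,(int(c[0]-x0),int(c[1]-y0)),int(r*.62),cv2.GC_PR_FGD,-1);cv2.circle(m,(int(c[0]-x0),int(c[1]-y0)),6,cv2.GC_FGD,-1)
    cv2.setRNGSeed(1)
    cv2.grabCut(k,m,None,np.zeros((1,65)),np.zeros((1,65)),6,cv2.GC_INIT_WITH_MASK)
    f=((m==1)|(m==3)).astype(np.uint8);cs=cv2.findContours(f,0,1)[0];q=max(cs,key=cv2.contourArea)
    return q+np.array([x0,y0])
def block(s,q,zt=42):
    h=cv2.convexHull(q);M=cv2.moments(h);c=[M["m10"]/M["m00"],M["m01"]/M["m00"]]
    p=onz(s,[c],zt/2)[0]
    w=onz(s,h.reshape(-1,2),zt/2)[:,:2].astype(np.float32);(cx,cy),(a,b),an=cv2.minAreaRect(w)
    e=cv2.approxPolyDP(h,2.5,True).reshape(-1,2);W=onz(s,e,zt)[:,:2];d=np.roll(W,-1,0)-W;L=np.hypot(*d.T);i=np.argsort(-L)[:2]
    return p.round(1),[(round(float(np.degrees(np.arctan2(d[j,1],d[j,0]))%180),1),round(float(L[j]))) for j in i],(round(a),round(b),round(an,1))
E
cat > meas.py <<'E'
from h import *
import pickle,sys
s=pickle.load(open("w1.pkl","rb"));im=s["color"][:,:,::-1].copy();v=im.copy()
for n,c in dict(a=(237,233),b=(320,230),c=(239,316),d=(414,200),pad=(333,328)).items():
    q=seg(im,c);cv2.drawContours(v,[cv2.convexHull(q)],-1,(255,0,255),1);print(n,block(s,q))
hsv=cv2.cvtColor(im,cv2.COLOR_BGR2HSV);m=((hsv[...,0]>100)&(hsv[...,0]<125)&(hsv[...,1]>120)).astype(np.uint8);m[:,:250]=0;m[:,400:]=0;m[200:]=0
L=[];Rr=[]
for y in range(4,150,3):
    x=np.flatnonzero(m[y]);L.append([x[0],y]);Rr.append([x[-1]+1,y])
for P in(L,Rr):
    w=onz(s,P,30)[:,:2];l=cv2.fitLine(w.astype(np.float32),cv2.DIST_HUBER,0,.01,.01).ravel();print("edge",np.degrees(np.arctan2(l[1],l[0])),l[2:]," x at y=0,-150",[l[2]+l[0]/l[1]*(yy-l[3]) for yy in(0,-150)])
B=[[x,np.flatnonzero(m[:,x])[-1]+1] for x in list(range(278,294,2))+list(range(348,362,2))]
print("end",onz(s,B,30)[:,:2].round(1).tolist())
c=np.zeros((600,800,3),np.uint8);c[:480,:620]=cv2.resize(v[170:362,200:448],None,fx=2.5,fy=2.5)
c[480:,:]=0;k=cv2.resize(im[110:175,265:380],None,fx=5,fy=5,interpolation=cv2.INTER_CUBIC)
cv2.imwrite("pics/m1.png",np.vstack([c[:300,:575],k[:300]]) if 0 else c);cv2.imwrite("pics/anv.png",k)
E
python3 meas.py
```

```text
a (array([ 447.9, -229.3,   21. ]), [(171.1, 52), (173.8, 48)], (33, 62, 82.8))
b (array([ 560.9, -225.7,   21. ]), [(178.7, 53), (175.7, 51)], (56, 35, 0.2))
c (array([ 444.5, -357.2,   21. ]), [(156.7, 61), (155.7, 53)], (53, 68, 64.4))
d (array([ 685. , -183.3,   21. ]), [(149.5, 57), (149.8, 47)], (35, 68, 58.3))
pad (array([ 581.9, -374. ,   21. ]), [(148.6, 60), (146.9, 53)], (36, 68, 57.3))
edge 86.57855 [505.95105 -36.04131]  x at y=0,-150 [np.float32(508.10583), np.float32(499.13785)]
edge 86.53199 [624.40283  -23.199284]  x at y=0,-150 [np.float32(625.8088), np.float32(616.71844)]
end [[507.9, -123.8], [510.5, -123.8], [513.0, -123.8], [515.6, -123.8], [518.1, -123.8], [520.6, -125.1], [523.1, -125.0], [525.7, -125.0], [596.8, -129.8], [599.3, -129.8], [601.9, -129.8], [604.4, -129.7], [607.0, -129.7], [609.5, -129.7], [612.1, -129.7]]
```

View pics/m1.png

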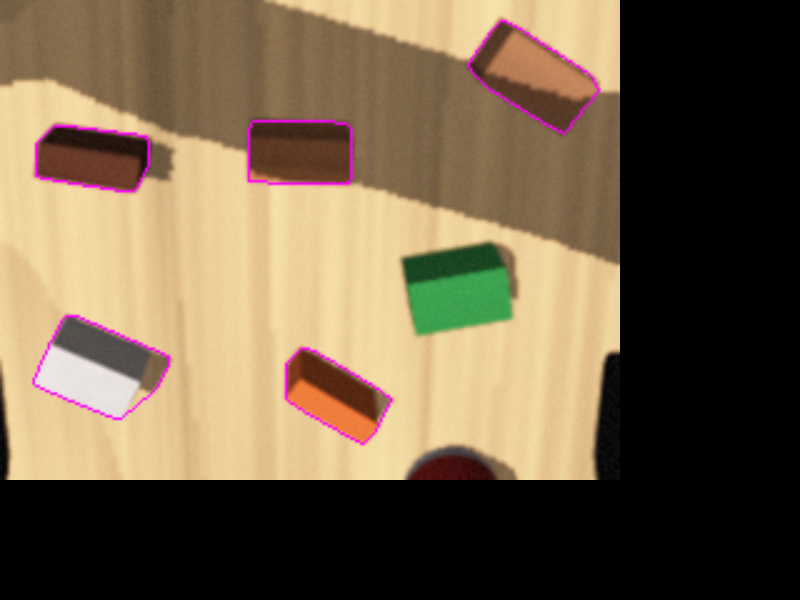

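View pics/anv.png

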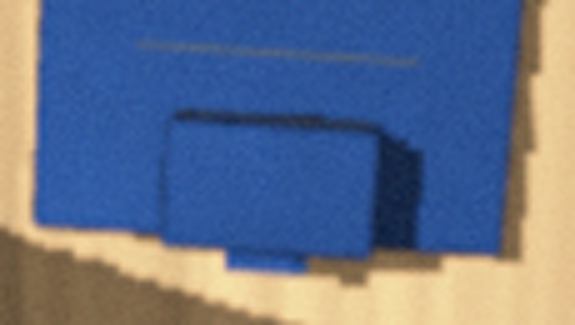

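```bash
python3 - <<'E'
from h import *
import pickle
s=pickle.load(open("w1.pkl","rb"))
f=lambda P:[[265+(x+.5)/5-.5,110+(y+.5)/5-.5] for x,y in P]
top=onz(s,f([(174,122),(379,128),(372,252),(163,245)]),75)[:,:2];foot=onz(s,f([(180,112),(378,120)]),30)[:,:2]
print(top.round(1),foot.round(1))
a=np.radians(86.55);Y=np.array([np.cos(a),np.sin(a)]);X=np.array([Y[1],-Y[0]])
P=np.array([562.4,-75.]) # rough centreline
c=np.array([(508.1+625.8)/2,0.])
print("centreline at y=0",c); 
for q in list(top)+list(foot): print("x",round((q-c)@X,1),"y",round((q-c)@Y,1))
E
```

```text
[[ 537.6  -95.6]
 [ 584.5  -96.8]
 [ 583.4 -125. ]
 [ 534.8 -123.5]] [[536.9 -95.3]
 [586.3 -97.1]]
centreline at y=0 [566.95   0.  ]
x -23.5 y -97.2
x 23.4 y -95.5
x 23.9 y -123.7
x -24.7 y -125.2
x -24.3 y -97.0
x 25.2 y -95.7
```

```bash
cat > look.py <<'E'
# usage: look.py x y label : wrist look at a block expected at x,y ; prints its measured pose and move to pick it
from h import *
import sys,pickle
x,y=map(float,sys.argv[1:3]);zb=float(sys.argv[4]) if len(sys.argv)>4 else 0
s=shot("wrist",sys.argv[3]+".png");im=s["color"][:,:,::-1].copy()
c=proj(s,[[x,y,21]])[0];u=proj(s,[[x+50,y,21]])[0];r=np.hypot(*(u-c))*.95
q=seg(im,c,r);b=block(s,q);print("px",c.round(),"r",round(r),b)
cv2.drawContours(im,[cv2.convexHull(q)],-1,(255,0,255),1);cv2.imwrite("pics/"+sys.argv[3]+"o.png",im)
E
python3 -c "
from h import *
go(685,-183.3,150,149.6)"
```

```text
t 3.4 tcp [ 562.1 -146.9  382.3] tooly deg 0.3 tilt [-0.001  0.001] j [-0.13  0.24  0.43  1.49 -0.1   1.43  0.3 ] F [-0.2  0.4  0.3] w 84.5
travel first [-37.3 122.9 232.2] | turn z 0.535 alt -2.606
travel if turned first [ 30.6 124.7 232.2] alt [ -30.6 -124.7  232.2]
```

```bash
python3 -m pendant '[{"travel":[-7,24,46],"turn":[0,0,0]},{"travel":[-7,24,46],"turn":[0,0,0]},{"travel":[-7,25,46],"turn":[0,0,0]},{"travel":[-8,25,46],"turn":[0,0,0]},{"travel":[-8,25,46],"turn":[0,0,0]},{"travel":[0,0,0],"turn":[0,0,0.134]},{"travel":[0,0,0],"turn":[0,0,0.134]},{"travel":[0,0,0],"turn":[0,0,0.134]},{"travel":[0,0,0],"turn":[0,0,0.133]},{"travel":[0,0,0],"turn":[0,0,0]}]' 85
python3 look.py 685 -183 d1; python3 -c "
from h import *
go(685,-183.3,8,149.6)"
```

```text
time: 4.62
ee_pos: [685.6, -182.4, 152.9]
orientation: [-0.0, 0.867, 0.498, 0.0]
contact_force: [-0.4, -0.5, -0.6]
gripper_width: 85.0
gripper_force: 0.0
px [320. 216.] r 63 (array([ 683.8, -184.2,   21. ]), [(149.8, 54), (148.0, 47)], (42, 59, 57.9))
t 4.7 tcp [ 685.6 -182.8  152.9] tooly deg -30.2 tilt [0.    0.001] j [-0.1   0.66  0.5   1.45 -0.33  1.12 -0.07] F [-1.3 -0.2 -0.6] w 84.9
travel first [ -0.8  -0.2 144.9] | turn z 0.004 alt -3.138
travel if turned first [ -0.8  -0.2 144.9] alt [  0.8   0.2 144.9]
```

View pics/d1o.png

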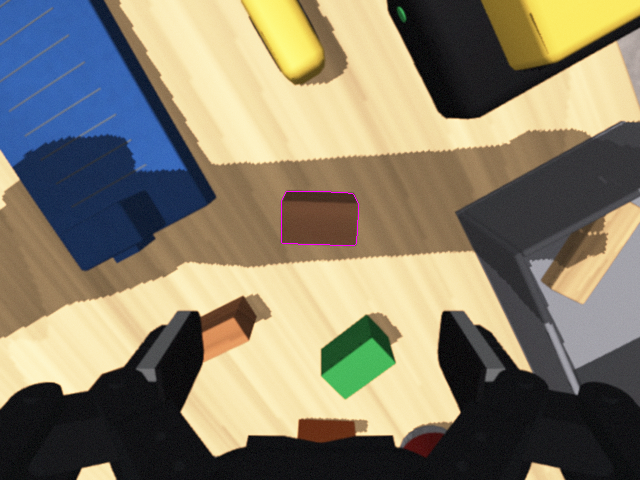

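Wrist close-up: block d is centred at (320,217) under the tool. Descend and grip.

```bash
python3 -m pendant '[{"travel":[-1.5,0,36],"turn":[0,0,0]},{"travel":[0,0,36],"turn":[0,0,0]},{"travel":[0,0,36],"turn":[0,0,0]},{"travel":[0,0,24],"turn":[0,0,0]},{"travel":[0,0,13],"turn":[0,0,0]},{"travel":[0,0,0],"turn":[0,0,0]}]' 85
python3 -m pendant '[{"travel":[0,0,0],"turn":[0,0,0]},{"travel":[0,0,0],"turn":[0,0,0]},{"travel":[0,0,0],"turn":[0,0,0]},{"travel":[0,0,0],"turn":[0,0,0]},{"travel":[0,0,0],"turn":[0,0,0]},{"travel":[0,0,0],"turn":[0,0,0]}]' 45
python3 -m pendant '[{"travel":[0,0,-30],"turn":[0,0,0]},{"travel":[0,0,-40],"turn":[0,0,0]},{"travel":[0,0,-40],"turn":[0,0,0]},{"travel":[0,0,-22],"turn":[0,0,0]},{"travel":[0,0,0],"turn":[0,0,0]}]'
cat >> h.py <<'E'
O=np.array([568.1,18.7]);A=np.radians(-3.45);BX=np.array([np.cos(A),np.sin(A)]);BY=np.array([-np.sin(A),np.cos(A)])
def bed(x,y): return O+x*BX+y*BY
E
python3 -c "
from h import *
p=bed(0,-96);print(p);go(*p,140,-3.45)"
```

```text
time: 5.42
ee_pos: [684.3, -186.0, 7.1]
orientation: [-0.0, 0.868, 0.497, -0.0]
contact_force: [-0.5, -0.1, -0.2]
gripper_width: 84.9
gripper_force: 0.0
time: 6.18
ee_pos: [684.6, -186.2, 7.6]
orientation: [-0.0, 0.868, 0.496, -0.0]
contact_force: [-0.3, -0.7, 0.2]
gripper_width: 45.2
gripper_force: 0.0
time: 6.8
ee_pos: [685.8, -186.6, 141.3]
orientation: [0.001, 0.868, 0.496, 0.001]
contact_force: [0.2, -0.9, -0.6]
gripper_width: 45.3
gripper_force: 0.0
[562.32296197 -77.12601855]
t 6.8 tcp [ 685.8 -186.6  141.3] tooly deg -30.5 tilt [ 0.003 -0.001] j [-0.09  0.67  0.5   1.46 -0.34  1.1  -0.06] F [ 0.2 -0.9 -0.6] w 45.3
travel first [  31.8 -161.9    0.8] | turn z -0.472 alt 2.67
travel if turned first [ 101.9 -129.8    0.8] alt [-101.9  129.8    0.8]
```

```bash
python3 -m pendant '[{"travel":[0,0,0],"turn":[0,0,0]}]' 85; python3 look.py 685 -183 d2; python3 -c "
from h import *
shot('scene','sc2.png')"
```

```text
time: 6.92
ee_pos: [683.5, -185.6, 137.6]
orientation: [-0.001, 0.868, 0.496, -0.001]
contact_force: [0.4, 0.4, 0.3]
gripper_width: 61.7
gripper_force: 0.0
px [320. 216.] r 66 (array([ 683.8, -184. ,   21. ]), [(148.9, 53), (149.6, 47)], (42, 59, 57.7))
```

View pics/d2o.png

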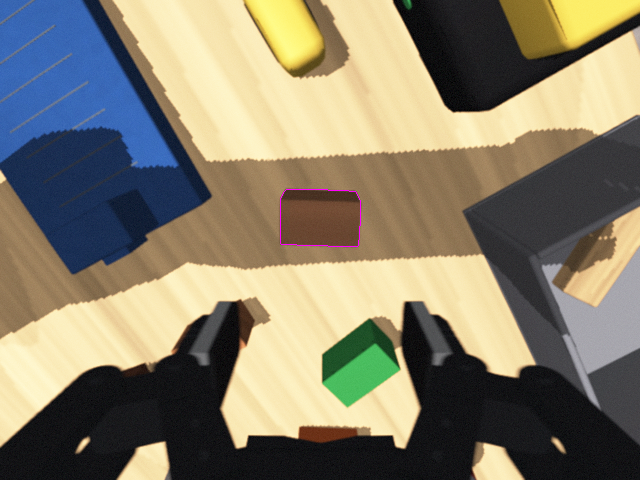

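```bash
python3 - <<'E'
from h import *
o=observe();s=snapshot("scene");im=s["color"][:,:,::-1].copy();t=snapshot("top");it=t["color"][:,:,::-1].copy()
r=rot(o["orientation"]);P=[o["ee_pos"],o["ee_pos"]+r.apply([0,42,-13]),o["ee_pos"]+r.apply([0,-42,-13]),[684,-184,42],[684,-184,0],[566,-96,30]]
print(o["ee_pos"],o["gripper_width"])
c=[]
for s_,i in((s,im),(t,it)):
    q=proj(s_,P).round(1);print(q.tolist())
    x,y=map(int,q[3]);k=cv2.resize(i[y-75:y+75,x-50:x+50] if 0 else i[max(0,y-100):y+50,x-65:x+65],None,fx=3,fy=3)
    for n,(a,b) in enumerate(q): cv2.circle(k,(int((a-x+65)*3),int((b-max(0,y-100))*3)),2,(0,255,0) if n<3 else (255,0,255),-1)
    c.append(k)
cv2.imwrite("pics/chk.png",np.hstack(c))
E
```

```text
[ 683.2470593  -185.64295499  137.22224627] 75.45786508122553
[[232.6, 272.1], [221.1, 281.9], [241.8, 254.9], [239.1, 300.6], [241.4, 312.1], [275.8, 262.8]]
[[391.9, 197.4], [400.2, 184.0], [385.4, 208.3], [385.5, 205.6], [383.2, 209.0], [356.3, 243.4]]
```

View pics/chk.png

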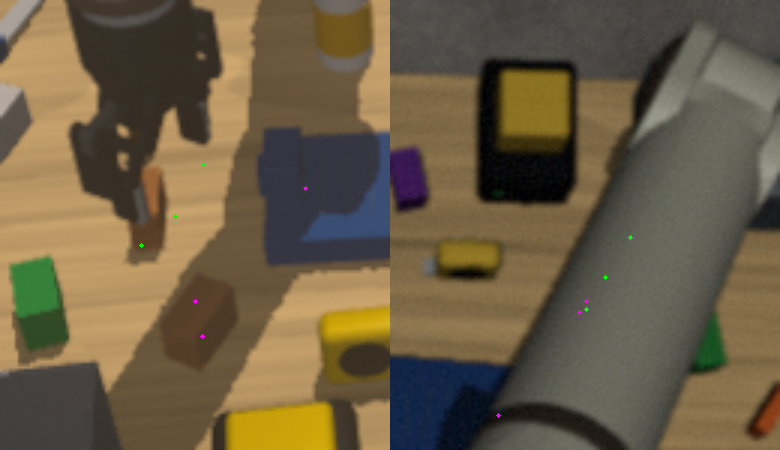

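The picture shows the real fingertips about 25–30 mm above where the TCP marker says. I'll go down again in stages, checking the force, and look.

```bash
python3 -m pendant '[{"travel":[1.5,0,40],"turn":[0,0,0]},{"travel":[0,0,40],"turn":[0,0,0]},{"travel":[0,0,35],"turn":[0,0,0]},{"travel":[0,0,14],"turn":[0,0,0]},{"travel":[0,0,0],"turn":[0,0,0]},{"travel":[0,0,0],"turn":[0,0,0]}]' 85
python3 - <<'E'
from h import *
o=observe();print(o["ee_pos"].round(1),o["contact_force"].round(1))
s=snapshot("scene");i=s["color"][:,:,::-1].copy();w=snapshot("wrist")["color"][:,:,::-1]
r=rot(o["orientation"]);P=[o["ee_pos"],o["ee_pos"]+r.apply([0,42,-13]),o["ee_pos"]+r.apply([0,-42,-13])]
k=cv2.resize(i[215:335,185:285],None,fx=4,fy=4)
for a,b in proj(s,P): cv2.circle(k,(int((a-185)*4),int((b-215)*4)),2,(0,255,0),-1)
cv2.imwrite("pics/chk2.png",np.hstack([k,cv2.resize(w[120:480],(400,480))[:,:400]] ))
E
```

```text
time: 7.88
ee_pos: [686.6, -185.5, 12.2]
orientation: [0.001, 0.868, 0.496, 0.001]
contact_force: [0.4, -0.1, 0.6]
gripper_width: 85.4
gripper_force: 0.0
[ 686.6 -185.5   12.2] [ 0.4 -0.1  0.6]
```

View pics/chk2.png

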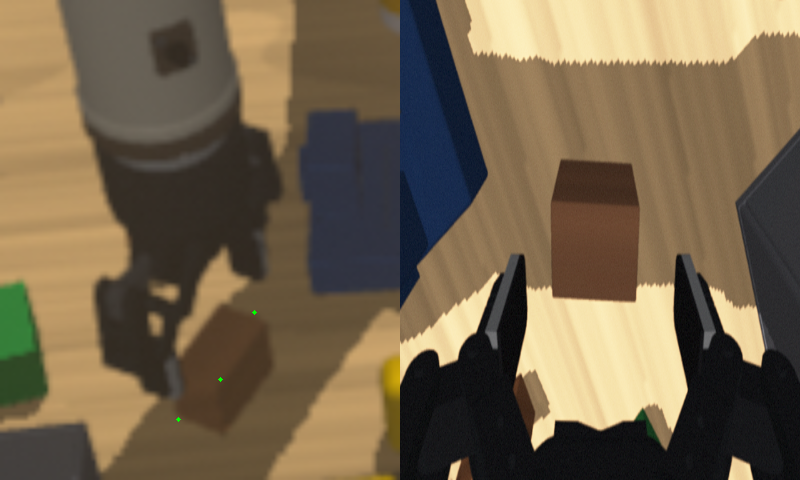

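Block d is centred between the fingers, but the tips sit above its top, so the readout z is low by about 28 mm. Stepping down with force checks.

```bash
python3 -m pendant '[{"travel":[0,0,7],"turn":[0,0,0]},{"travel":[0,0,7],"turn":[0,0,0]},{"travel":[0,0,0],"turn":[0,0,0]}]' 85
python3 -m pendant '[{"travel":[0,0,6],"turn":[0,0,0]},{"travel":[0,0,4],"turn":[0,0,0]},{"travel":[0,0,0],"turn":[0,0,0]}]' 85
python3 - <<'E'
from h import *
o=observe();print(o["ee_pos"].round(1),o["contact_force"].round(1))
s=snapshot("scene");i=s["color"][:,:,::-1].copy();w=snapshot("wrist")["color"][:,:,::-1]
k=cv2.resize(i[215:335,185:285],None,fx=4,fy=4)
cv2.imwrite("pics/chk3.png",np.hstack([k,cv2.resize(w[120:480],(400,480))[:,:400]] ))
E
```

```text
time: 8.35
ee_pos: [684.5, -184.6, -4.5]
orientation: [-0.001, 0.868, 0.496, -0.001]
contact_force: [-0.2, -0.2, -0.4]
gripper_width: 85.1
gripper_force: 0.0
time: 8.72
ee_pos: [684.9, -184.8, -14.0]
orientation: [-0.0, 0.868, 0.496, -0.0]
contact_force: [-0.3, -0.6, -0.6]
gripper_width: 85.0
gripper_force: 0.0
[ 684.9 -184.8  -14. ] [-0.3 -0.6 -0.6]
```

View pics/chk3.png

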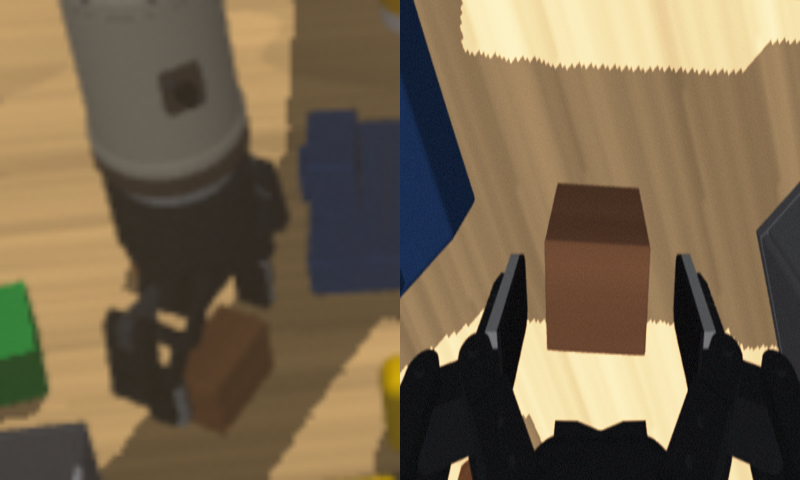

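The scene and wrist crops show the fingers straddling block d, with tips about 11 mm below its top (z≈31) at reading -14. I'll go down 16 more and grip.

```bash
python3 -m pendant '[{"travel":[0,0,6],"turn":[0,0,0]},{"travel":[0,0,5],"turn":[0,0,0]},{"travel":[0,0,5],"turn":[0,0,0]},{"travel":[0,0,0],"turn":[0,0,0]}]' 85
python3 -m pendant '[{"travel":[0,0,0],"turn":[0,0,0]},{"travel":[0,0,0],"turn":[0,0,0]},{"travel":[0,0,0],"turn":[0,0,0]},{"travel":[0,0,0],"turn":[0,0,0]},{"travel":[0,0,0],"turn":[0,0,0]},{"travel":[0,0,0],"turn":[0,0,0]}]' 45
```

```text
time: 9.32
ee_pos: [684.7, -184.7, -30.2]
orientation: [-0.0, 0.868, 0.496, -0.0]
contact_force: [0.0, 0.5, -0.9]
gripper_width: 84.7
gripper_force: 0.0
time: 10.07
ee_pos: [685.7, -185.1, -29.0]
orientation: [0.0, 0.868, 0.496, 0.0]
contact_force: [0.7, 0.2, 5.0]
gripper_width: 54.5
gripper_force: 63.5
```

Gripped (54.5 mm, 63 N). Lift and carry to the bed at y=-96.

```bash
python3 -m pendant '[{"travel":[0,0,-20],"turn":[0,0,0]},{"travel":[0,0,-40],"turn":[0,0,0]},{"travel":[0,0,-40],"turn":[0,0,0]},{"travel":[0,0,-20],"turn":[0,0,0]},{"travel":[0,0,0],"turn":[0,0,-0.157]},{"travel":[0,0,0],"turn":[0,0,-0.157]},{"travel":[0,0,0],"turn":[0,0,-0.157]},{"travel":[0,0,0],"turn":[0,0,0]}]'
python3 -c "
from h import *
p=bed(0,-96);print(p);go(*p,50,-3.45)"
```

```text
time: 11.08
ee_pos: [684.7, -184.8, 90.2]
orientation: [-0.001, 0.729, 0.685, -0.0]
contact_force: [0.1, 0.3, -0.7]
gripper_width: 54.2
gripper_force: 63.3
[562.32296197 -77.12601855]
t 11.1 tcp [ 684.7 -184.8   90.2] tooly deg -3.6 tilt [-0.001  0.001] j [-0.01  0.7   0.37  1.49 -0.28  1.    0.36] F [ 0.1  0.3 -0.7] w 54.2
travel first [  99.8 -128.8   40.4] | turn z -0.002 alt 3.139
travel if turned first [ 100.1 -128.6   40.4] alt [-100.1  128.6   40.4]
```

```bash
python3 -m pendant '[{"travel":[25,-32,0],"turn":[0,0,0]},{"travel":[25,-32,0],"turn":[0,0,0]},{"travel":[25,-32,0],"turn":[0,0,0]},{"travel":[25,-33,0],"turn":[0,0,0]},{"travel":[0,0,25],"turn":[0,0,0]},{"travel":[0,0,15],"turn":[0,0,0]},{"travel":[0,0,0],"turn":[0,0,0]},{"travel":[0,0,0],"turn":[0,0,0]}]'
python3 -c "
from h import *
shot('wrist','p1.png')
p=bed(0,-96);go(*p,2,-3.45)"
```

```text
time: 12.08
ee_pos: [563.2, -78.1, 50.8]
orientation: [0.0, 0.729, 0.685, -0.0]
contact_force: [0.3, 0.1, -0.9]
gripper_width: 54.4
gripper_force: 63.5
t 12.1 tcp [563.4 -78.   51. ] tooly deg -3.6 tilt [ 0.001 -0.   ] j [-0.19  0.54  0.36  1.89 -0.26  0.76  0.25] F [ 0.6 -1.1  0.1] w 54.2
travel first [ 0.8 -1.2 49. ] | turn z -0.002 alt 3.139
travel if turned first [ 0.8 -1.2 49. ] alt [-0.8  1.2 49. ]
```

View pics/p1.png

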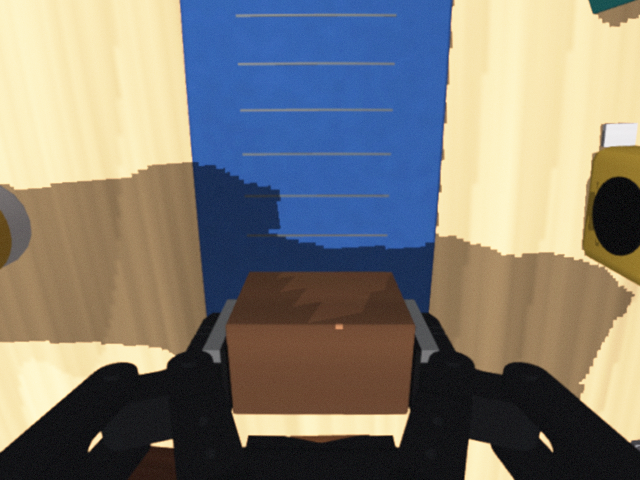

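Block d is held square and centred over the bed (block 230–412, bed 207–430). Lower it with force checks.

```bash
python3 -m pendant '[{"travel":[1,-1,15],"turn":[0,0,0]},{"travel":[0,0,15],"turn":[0,0,0]},{"travel":[0,0,10],"turn":[0,0,0]},{"travel":[0,0,0],"turn":[0,0,0]}]'
python3 -m pendant '[{"travel":[0,0,4],"turn":[0,0,0]},{"travel":[0,0,3],"turn":[0,0,0]},{"travel":[0,0,0],"turn":[0,0,0]},{"travel":[0,0,0],"turn":[0,0,0]}]'
```

```text
time: 12.62
ee_pos: [560.5, -76.2, 9.2]
orientation: [-0.001, 0.728, 0.685, -0.001]
contact_force: [0.7, 0.3, -1.2]
gripper_width: 54.4
gripper_force: 63.5
time: 13.12
ee_pos: [561.9, -76.2, 3.8]
orientation: [0.0, 0.728, 0.685, 0.0]
contact_force: [-0.7, -0.1, -1.0]
gripper_width: 54.3
gripper_force: 63.5
```

```bash
python3 -m pendant '[{"travel":[0,0,2],"turn":[0,0,0]},{"travel":[0,0,1],"turn":[0,0,0]},{"travel":[0,0,0],"turn":[0,0,0]}]'
python3 -m pendant '[{"travel":[0,0,0],"turn":[0,0,0]},{"travel":[0,0,0],"turn":[0,0,0]},{"travel":[0,0,0],"turn":[0,0,0]},{"travel":[0,0,0],"turn":[0,0,0]},{"travel":[0,0,-30],"turn":[0,0,0]},{"travel":[0,0,-45],"turn":[0,0,0]},{"travel":[0,0,-45],"turn":[0,0,0]},{"travel":[0,0,0],"turn":[0,0,0]}]' 85
cat > bl.py <<'E'
# where the other parts are (top camera if arm clear, else skip) via wrist: list of name,x,y ; prints measured & hull overlay
from h import *
import sys
E
python3 - <<'E'
from h import *
s=shot("wrist","w2.png");im=s["color"][:,:,::-1].copy()
for n,x,y in(("c",444,-357),("b",561,-226),("a",448,-229),("pad",582,-374)): print(n,proj(s,[[x,y,21]])[0].round())
print(proj(s,[[*bed(0,-96),72]]),proj(s,[[*bed(-25,-115),75],[*bed(25,-115),75]]))
go(444.5,-357,70,156.2)
E
```

```text
time: 13.5
ee_pos: [561.8, -76.1, 1.0]
orientation: [-0.0, 0.728, 0.685, 0.0]
contact_force: [-0.4, 0.9, 4.1]
gripper_width: 54.2
gripper_force: 63.8
time: 14.5
ee_pos: [565.0, -76.7, 124.5]
orientation: [0.003, 0.728, 0.685, 0.003]
contact_force: [0.7, 0.4, -0.0]
gripper_width: 85.0
gripper_force: 0.0
c [209. 520.]
b [325. 401.]
a [189. 410.]
pad [356. 527.]
[[314.75033406 248.11252875]] [[272.51984957 280.34492349]
 [357.15811217 280.1064758 ]]
t 14.6 tcp [563.2 -76.2 122.3] tooly deg -3.5 tilt [0.004 0.   ] j [-0.23  0.43  0.4   1.86 -0.21  0.89  0.21] F [-0.1 -0.   0.1] w 85.1
travel first [-287.5 -101.6   51.8] | turn z 0.354 alt -2.787
travel if turned first [-304.9    4.5   51.8] alt [304.9  -4.5  51.8]
```

View pics/w2.png

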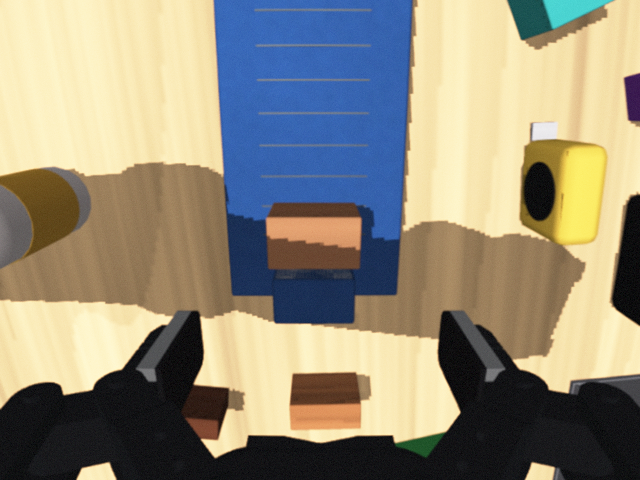

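Block d stands square on the bed, top face (267–361, 234–268), clear of the anvil. That was picture 14, so from here I measure numerically. Next is block c.

```bash
python3 -m pendant '[{"travel":[-48,-17,0],"turn":[0,0,0]},{"travel":[-48,-17,0],"turn":[0,0,0]},{"travel":[-48,-17,10],"turn":[0,0,0]},{"travel":[-48,-17,10],"turn":[0,0,0]},{"travel":[-48,-17,20],"turn":[0,0,0]},{"travel":[-47,-17,12],"turn":[0,0,0]},{"travel":[0,0,0],"turn":[0,0,0.177]},{"travel":[0,0,0],"turn":[0,0,0.177]},{"travel":[0,0,0],"turn":[0,0,0]},{"travel":[0,0,0],"turn":[0,0,0]}]' 85
sed -i 's/^cv2.drawContours/h=cv2.convexHull(q);print("hull px",cv2.approxPolyDP(h,4,True).reshape(-1,2).tolist())\ncv2.drawContours/' look.py
python3 look.py 444.5 -357 c1; python3 - <<'E'
from h import *
s=cv2.imread("pics/c1.png");hsv=cv2.cvtColor(s,cv2.COLOR_BGR2HSV)
# white top face mask
m=((hsv[...,1]<45)&(hsv[...,2]>130)).astype(np.uint8);m[300:]=0
n,l,st,c=cv2.connectedComponentsWithStats(m)
w=snapshot("wrist")
for i in range(1,n):
    if st[i,4]>400:
        r=cv2.minAreaRect(np.argwhere(l==i)[:,::-1].astype(np.float32));print(st[i],r,onz(w,[c[i]],42).round(1))
        q=onz(w,cv2.boxPoints(r),42)[:,:2];print(q.round(1).tolist())
go(444.5,-357,-27,156.2)
E
```

```text
time: 15.8
ee_pos: [442.0, -355.8, 67.7]
orientation: [-0.001, 0.837, 0.548, -0.0]
contact_force: [-0.4, 0.2, 0.1]
gripper_width: 84.9
gripper_force: 0.0
px [325. 251.] r 85 (array([ 440.4, -357.4,   21. ]), [(154.7, 54), (155.9, 44)], (43, 61, 66.5))
hull px [[363, 220], [371, 238], [368, 289], [266, 286], [266, 239], [275, 219]]
t 15.9 tcp [ 442.4 -356.    68.2] tooly deg -23.6 tilt [-0.  0.] j [ 0.22  0.54  0.52  1.89 -0.36  0.81  0.53] F [ 0.2 -0.2  0.3] w 85.1
travel first [-0.1  2.4 95.2] | turn z 0.003 alt -3.139
travel if turned first [-0.1  2.4 95.2] alt [ 0.1 -2.4 95.2]
```

```bash
python3 -m pendant '[{"travel":[-2,-1,30],"turn":[0,0,0.01]},{"travel":[0,0,30],"turn":[0,0,0]},{"travel":[0,0,22],"turn":[0,0,0]},{"travel":[0,0,13],"turn":[0,0,0]},{"travel":[0,0,0],"turn":[0,0,0]}]' 85
python3 -m pendant '[{"travel":[0,0,0],"turn":[0,0,0]},{"travel":[0,0,0],"turn":[0,0,0]},{"travel":[0,0,0],"turn":[0,0,0]},{"travel":[0,0,0],"turn":[0,0,0]},{"travel":[0,0,0],"turn":[0,0,0]},{"travel":[0,0,0],"turn":[0,0,0]}]' 45
python3 -m pendant '[{"travel":[0,0,-20],"turn":[0,0,0]},{"travel":[0,0,-40],"turn":[0,0,0]},{"travel":[0,0,-40],"turn":[0,0,0]},{"travel":[0,0,-20],"turn":[0,0,0]},{"travel":[0,0,0],"turn":[0,0,-0.182]},{"travel":[0,0,0],"turn":[0,0,-0.182]},{"travel":[0,0,0],"turn":[0,0,0]}]'
python3 -c "
from h import *
p=bed(0,-63);print(p);go(*p,43,-3.45)"
```

```text
time: 16.52
ee_pos: [440.2, -357.5, -27.1]
orientation: [-0.001, 0.84, 0.542, -0.0]
contact_force: [0.3, -0.0, 0.6]
gripper_width: 84.9
gripper_force: 0.0
time: 17.27
ee_pos: [441.6, -358.7, -25.2]
orientation: [0.001, 0.84, 0.542, 0.0]
contact_force: [-0.7, -0.4, 7.5]
gripper_width: 54.8
gripper_force: 63.9
time: 18.15
ee_pos: [440.5, -357.5, 93.7]
orientation: [-0.0, 0.729, 0.685, 0.0]
contact_force: [0.3, -0.3, -1.0]
gripper_width: 54.3
gripper_force: 63.2
[564.30881879 -44.18582468]
t 18.1 tcp [ 440.5 -357.5   93.7] tooly deg -3.6 tilt [0.    0.001] j [ 0.27  0.48  0.46  1.87 -0.28  0.85  0.81] F [ 0.3 -0.3 -1. ] w 54.3
travel first [320.4 104.   50.9] | turn z -0.002 alt 3.139
travel if turned first [320.2 104.7  50.9] alt [-320.2 -104.7   50.9]
```

```bash
python3 -m pendant '[{"travel":[46,15,0],"turn":[0,0,0]},{"travel":[46,15,0],"turn":[0,0,0]},{"travel":[46,15,0],"turn":[0,0,0]},{"travel":[46,15,0],"turn":[0,0,0]},{"travel":[46,15,0],"turn":[0,0,0]},{"travel":[46,15,0],"turn":[0,0,0]},{"travel":[44,14,0],"turn":[0,0,0]},{"travel":[0,0,0],"turn":[0,0,0]},{"travel":[0,0,0],"turn":[0,0,0]}]'
python3 -c "
from h import *
p=bed(0,-63);go(*p,5,-3.45)
s=shot('wrist','p2.png')"
```

```text
time: 19.27
ee_pos: [563.5, -45.2, 93.3]
orientation: [-0.0, 0.729, 0.684, -0.001]
contact_force: [0.6, 0.0, -0.2]
gripper_width: 53.8
gripper_force: 63.2
t 19.3 tcp [563.5 -45.2  93.3] tooly deg -3.6 tilt [-0.001 -0.001] j [-0.29  0.47  0.41  1.88 -0.24  0.84  0.18] F [ 0.6  0.  -0.2] w 53.8
travel first [ 1.2  0.9 88.3] | turn z -0.003 alt 3.139
travel if turned first [ 1.2  0.9 88.3] alt [-1.2 -0.9 88.3]
```

```bash
python3 -m pendant '[{"travel":[1,1,25],"turn":[0,0,0]},{"travel":[0,0,25],"turn":[0,0,0]},{"travel":[0,0,20],"turn":[0,0,0]},{"travel":[0,0,8],"turn":[0,0,0]},{"travel":[0,0,0],"turn":[0,0,0]}]'
python3 -m pendant '[{"travel":[0,0,4],"turn":[0,0,0]},{"travel":[0,0,3],"turn":[0,0,0]},{"travel":[0,0,2],"turn":[0,0,0]},{"travel":[0,0,0],"turn":[0,0,0]}]'
```

```text
time: 19.95
ee_pos: [564.7, -44.5, 15.2]
orientation: [-0.0, 0.729, 0.685, -0.0]
contact_force: [-1.0, 1.0, -1.1]
gripper_width: 54.2
gripper_force: 63.2
time: 20.45
ee_pos: [565.0, -43.8, 6.6]
orientation: [-0.0, 0.728, 0.685, -0.0]
contact_force: [0.5, -0.6, -0.8]
gripper_width: 54.2
gripper_force: 63.2
```

```bash
python3 -m pendant '[{"travel":[0,0,2],"turn":[0,0,0]},{"travel":[0,0,1],"turn":[0,0,0]},{"travel":[0,0,0],"turn":[0,0,0]}]'
python3 -m pendant '[{"travel":[0,0,0],"turn":[0,0,0]},{"travel":[0,0,0],"turn":[0,0,0]},{"travel":[0,0,0],"turn":[0,0,0]},{"travel":[0,0,0],"turn":[0,0,0]},{"travel":[0,0,-30],"turn":[0,0,0]},{"travel":[0,0,-45],"turn":[0,0,0]},{"travel":[0,0,-45],"turn":[0,0,0]},{"travel":[0,0,0],"turn":[0,0,0]},{"travel":[0,0,0],"turn":[0,0,0]}]' 85
cat > top.py <<'E'
# stack check: light/white top face of c by colour, in bed frame
from h import *
s=shot("wrist","stk.png");hsv=cv2.cvtColor(s["color"],cv2.COLOR_RGB2HSV);m=((hsv[...,1]<60)&(hsv[...,2]>90)).astype(np.uint8)
c=proj(s,[[*bed(0,-63),72]])[0];print(c)
k=np.zeros_like(m);cv2.circle(k,(int(c[0]),int(c[1])),60,1,-1);m*=k
n,l,st,cc=cv2.connectedComponentsWithStats(m);i=1+np.argmax(st[1:,4]);h=cv2.convexHull(np.argwhere(l==i)[:,::-1].astype(np.int32))
w=onz(s,cv2.approxPolyDP(h,4,True).reshape(-1,2),72)[:,:2]-O;print(st[i],np.c_[w@BX,w@BY].round(1).tolist())
E
python3 top.py;python3 -c "
from h import *
go(561,-225.7,70,177.5)"
```

```text
time: 20.82
ee_pos: [565.4, -43.8, 4.8]
orientation: [-0.0, 0.728, 0.685, 0.0]
contact_force: [-3.8, 0.7, 10.7]
gripper_width: 54.1
gripper_force: 64.5
time: 21.95
ee_pos: [564.6, -43.6, 123.2]
orientation: [-0.0, 0.728, 0.685, -0.0]
contact_force: [-0.6, -0.2, -0.9]
gripper_width: 85.1
gripper_force: 0.0
[319.48841355 248.86217709]
[ 273  207   97   61 5693] [[28.0, -73.6], [-25.6, -74.3], [-26.5, -47.5], [-22.2, -38.7], [23.4, -38.1], [28.2, -46.9]]
t 22.0 tcp [564.  -43.6 122.5] tooly deg -3.5 tilt [-0.002  0.   ] j [-0.31  0.43  0.42  1.86 -0.22  0.9   0.16] F [-0.1  0.3 -0.2] w 84.8
travel first [-181.9    8.1   52.4] | turn z -0.017 alt 3.124
travel if turned first [-182.1    5.    52.4] alt [182.1  -5.   52.4]
```

Block c is seated: top face y −74…−47, x centred, square. Next is block b.

```bash
python3 -m pendant '[{"travel":[-45,2,0],"turn":[0,0,0]},{"travel":[-46,2,0],"turn":[0,0,0]},{"travel":[-46,2,12],"turn":[0,0,-0.017]},{"travel":[-45,2,40],"turn":[0,0,0]},{"travel":[0,0,0],"turn":[0,0,0]},{"travel":[0,0,0],"turn":[0,0,0]}]' 85
python3 look.py 561 -225.7 b1;python3 -c "
from h import *
go(561,-225.7,-24,177.5)"
```

```text
time: 22.75
ee_pos: [561.6, -225.4, 69.9]
orientation: [-0.002, 0.723, 0.691, -0.001]
contact_force: [1.0, 0.8, 0.6]
gripper_width: 85.2
gripper_force: 0.0
px [319. 250.] r 83 (array([ 561.1, -226.3,   21. ]), [(177.0, 53), (176.9, 45)], (37, 60, 87.5))
hull px [[364, 221], [371, 239], [368, 281], [269, 280], [268, 239], [276, 220]]
t 22.8 tcp [ 562.6 -224.6   70.8] tooly deg -2.5 tilt [-0.001  0.001] j [ 0.02  0.57  0.42  1.79 -0.3   0.85  0.54] F [-0.3  0.1  0.2] w 84.9
travel first [-1.3 -1.4 94.8] | turn z 0.001 alt -3.141
travel if turned first [-1.3 -1.4 94.8] alt [ 1.3  1.4 94.8]
```

```bash
python3 -m pendant '[{"travel":[-1,-1,30],"turn":[0,0,0.01]},{"travel":[0,0,30],"turn":[0,0,0]},{"travel":[0,0,22],"turn":[0,0,0]},{"travel":[0,0,12],"turn":[0,0,0]},{"travel":[0,0,0],"turn":[0,0,0]}]' 85
python3 -m pendant '[{"travel":[0,0,0],"turn":[0,0,0]},{"travel":[0,0,0],"turn":[0,0,0]},{"travel":[0,0,0],"turn":[0,0,0]},{"travel":[0,0,0],"turn":[0,0,0]},{"travel":[0,0,0],"turn":[0,0,0]},{"travel":[0,0,0],"turn":[0,0,0]}]' 45
python3 -m pendant '[{"travel":[0,0,-20],"turn":[0,0,0]},{"travel":[0,0,-40],"turn":[0,0,0]},{"travel":[0,0,-40],"turn":[0,0,0]},{"travel":[0,0,-20],"turn":[0,0,0.007]},{"travel":[0,0,0],"turn":[0,0,0]},{"travel":[0,0,0],"turn":[0,0,0]}]'
python3 -c "
from h import *
p=bed(0,-32);print(p);go(*p,43,-3.45)"
```

```text
time: 23.42
ee_pos: [561.5, -226.4, -22.9]
orientation: [-0.0, 0.726, 0.688, -0.0]
contact_force: [0.5, -0.7, 0.3]
gripper_width: 85.1
gripper_force: 0.0
time: 24.18
ee_pos: [562.8, -227.6, -21.1]
orientation: [0.001, 0.726, 0.688, 0.001]
contact_force: [-1.0, -0.9, 5.9]
gripper_width: 54.1
gripper_force: 64.0
time: 24.92
ee_pos: [560.7, -226.2, 96.3]
orientation: [-0.001, 0.728, 0.685, -0.0]
contact_force: [-0.4, 0.2, -0.2]
gripper_width: 54.0
gripper_force: 63.2
[566.17432066 -13.24200618]
t 24.9 tcp [ 560.7 -226.2   96.3] tooly deg -3.5 tilt [-0.002  0.001] j [ 0.01  0.54  0.44  1.78 -0.29  0.89  0.51] F [-0.4  0.2 -0.2] w 54.0
travel first [212.9  -7.4  53.5] | turn z -0.0 alt 3.141
travel if turned first [212.9  -7.3  53.5] alt [-212.9    7.3   53.5]
```

```bash
python3 -m pendant '[{"travel":[43,-1,0],"turn":[0,0,0]},{"travel":[43,-1,0],"turn":[0,0,0]},{"travel":[43,-1,0],"turn":[0,0,0]},{"travel":[43,-2,0],"turn":[0,0,0]},{"travel":[41,-2,0],"turn":[0,0,0]},{"travel":[0,0,0],"turn":[0,0,0]},{"travel":[0,0,0],"turn":[0,0,0]},{"travel":[0,0,0],"turn":[0,0,0]}]'
python3 -c "
from h import *
p=bed(0,-32);go(*p,7,-3.45)"
```

```text
time: 25.92
ee_pos: [567.1, -15.8, 96.9]
orientation: [-0.0, 0.729, 0.684, -0.001]
contact_force: [0.6, 0.0, -0.3]
gripper_width: 54.4
gripper_force: 63.2
t 25.9 tcp [567.1 -15.8  96.9] tooly deg -3.6 tilt [-0.001 -0.001] j [-0.35  0.47  0.42  1.87 -0.25  0.85  0.13] F [ 0.6  0.  -0.3] w 54.4
travel first [ 2.6 -1.  89.9] | turn z -0.003 alt 3.138
travel if turned first [ 2.6 -1.  89.9] alt [-2.6  1.  89.9]
```

```bash
python3 -m pendant '[{"travel":[2,-1,25],"turn":[0,0,0]},{"travel":[0,0,25],"turn":[0,0,0]},{"travel":[0,0,20],"turn":[0,0,0]},{"travel":[0,0,10],"turn":[0,0,0]},{"travel":[0,0,0],"turn":[0,0,0]}]'
python3 -m pendant '[{"travel":[0,0,3],"turn":[0,0,0]},{"travel":[0,0,3],"turn":[0,0,0]},{"travel":[0,0,2],"turn":[0,0,0]},{"travel":[0,0,0],"turn":[0,0,0]}]'
```

```text
time: 26.55
ee_pos: [566.4, -12.4, 17.0]
orientation: [-0.0, 0.729, 0.685, -0.001]
contact_force: [0.0, 0.0, 0.1]
gripper_width: 54.3
gripper_force: 63.3
time: 27.05
ee_pos: [566.8, -11.8, 9.6]
orientation: [-0.0, 0.728, 0.685, 0.0]
contact_force: [-0.4, 0.6, -0.6]
gripper_width: 54.3
gripper_force: 63.3
```

```bash
python3 -m pendant '[{"travel":[-1,0,2],"turn":[0,0,0]},{"travel":[0,0,1],"turn":[0,0,0]},{"travel":[0,0,0],"turn":[0,0,0]}]'
python3 -m pendant '[{"travel":[0,0,0],"turn":[0,0,0]},{"travel":[0,0,0],"turn":[0,0,0]},{"travel":[0,0,0],"turn":[0,0,0]},{"travel":[0,0,0],"turn":[0,0,0]},{"travel":[0,0,-30],"turn":[0,0,0]},{"travel":[0,0,-45],"turn":[0,0,0]},{"travel":[0,0,-45],"turn":[0,0,0]},{"travel":[0,0,0],"turn":[0,0,0]},{"travel":[0,0,0],"turn":[0,0,0]}]' 85
python3 - <<'E'
from h import *
s=shot("wrist","stk2.png");im=s["color"][:,:,::-1].copy()
bx=lambda x,y,z:[*bed(x,y),z]
# column profile along bed centre: sample colour (hue/val) at z=72 along y
hsv=cv2.cvtColor(im,cv2.COLOR_BGR2HSV)
for x in(-15,15):
    print(x,[(y,*hsv[int(v),int(u)].tolist()) for y in range(-120,10,3) for u,v in [proj(s,bx(x,y,72))[0]] if 0<=v<480])
go(448,-229.5,70,172)
E
```

```text
time: 27.42
ee_pos: [567.1, -12.0, 8.8]
orientation: [-0.001, 0.728, 0.685, 0.001]
contact_force: [-7.2, 1.6, 18.4]
gripper_width: 53.8
gripper_force: 65.8
time: 28.55
ee_pos: [566.3, -12.7, 126.1]
orientation: [-0.0, 0.728, 0.685, -0.0]
contact_force: [-0.7, -0.6, -0.3]
gripper_width: 85.1
gripper_force: 0.0
-15 [(-120, 111, 180, 82), (-117, 110, 167, 75), (-114, 112, 50, 76), (-111, 106, 51, 75), (-108, 11, 126, 109), (-105, 11, 132, 104), (-102, 12, 137, 108), (-99, 11, 140, 106), (-96, 11, 146, 103), (-93, 11, 126, 111), (-90, 11, 129, 111), (-87, 13, 140, 113), (-84, 11, 131, 117), (-81, 11, 131, 113), (-78, 11, 136, 109), (-75, 10, 128, 72), (-72, 7, 16, 148), (-69, 7, 15, 152), (-66, 13, 21, 148), (-63, 10, 15, 149), (-60, 12, 17, 151), (-57, 3, 17, 150), (-54, 9, 22, 150), (-51, 3, 15, 150), (-48, 8, 19, 146), (-45, 0, 15, 101), (-42, 5, 15, 101), (-39, 12, 157, 122), (-36, 12, 153, 122), (-33, 13, 150, 225), (-30, 12, 152, 210), (-27, 13, 148, 222), (-24, 13, 150, 225), (-21, 12, 150, 226), (-18, 12, 150, 222), (-15, 12, 147, 85), (-12, 11, 152, 94), (-9, 2, 92, 100), (-6, 1
[... 588 characters left out ...]
45), (-51, 3, 15, 151), (-48, 10, 16, 144), (-45, 15, 16, 98), (-42, 15, 10, 101), (-39, 12, 158, 124), (-36, 13, 146, 232), (-33, 12, 154, 215), (-30, 13, 154, 213), (-27, 12, 150, 222), (-24, 13, 149, 224), (-21, 13, 149, 226), (-18, 13, 153, 222), (-15, 11, 159, 90), (-12, 11, 152, 97), (-9, 3, 99, 98), (-6, 109, 173, 187), (-3, 109, 178, 182), (0, 109, 172, 185), (3, 108, 173, 186), (6, 108, 105, 150), (9, 109, 175, 185)]
t 28.6 tcp [565.7 -12.7 125.4] tooly deg -3.5 tilt [-0.002  0.   ] j [-0.37  0.43  0.44  1.85 -0.23  0.91  0.11] F [-0.8 -0.3 -2.2] w 84.9
travel first [-223.5 -104.2   55.7] | turn z 0.079 alt -3.063
travel if turned first [-231.   -86.2   55.7] alt [231.   86.2  55.7]
```

```bash
python3 -m pendant '[{"travel":[-45,-21,0],"turn":[0,0,0]},{"travel":[-45,-21,0],"turn":[0,0,0]},{"travel":[-45,-21,0],"turn":[0,0,0]},{"travel":[-45,-21,15],"turn":[0,0,0.04]},{"travel":[-43,-20,40],"turn":[0,0,0.04]},{"travel":[0,0,0],"turn":[0,0,0]},{"travel":[0,0,0],"turn":[0,0,0]}]' 85
python3 look.py 448 -229.5 a1;python3 -c "
from h import *
go(448,-229.5,-23,172)"
```

```text
time: 29.48
ee_pos: [446.9, -227.7, 70.5]
orientation: [-0.001, 0.755, 0.655, -0.001]
contact_force: [0.4, 0.9, -0.1]
gripper_width: 85.2
gripper_force: 0.0
px [322. 252.] r 83 (array([ 448.9, -230.3,   21. ]), [(170.8, 54), (170.6, 45)], (34, 60, 81.2))
hull px [[368, 226], [376, 246], [373, 280], [273, 278], [273, 244], [281, 224]]
t 29.5 tcp [ 448.1 -227.2   71.1] tooly deg -8.0 tilt [-0.001  0.001] j [-0.    0.42  0.5   2.05 -0.3   0.74  0.55] F [ 0.8 -0.  -0.3] w 84.8
travel first [-2.3  0.3 94.1] | turn z 0.0 alt -3.142
travel if turned first [-2.3  0.3 94.1] alt [ 2.3 -0.3 94.1]
```

```bash
python3 -m pendant '[{"travel":[-2.5,1.5,30],"turn":[0,0,0.02]},{"travel":[0,0,30],"turn":[0,0,0]},{"travel":[0,0,22],"turn":[0,0,0]},{"travel":[0,0,12],"turn":[0,0,0]},{"travel":[0,0,0],"turn":[0,0,0]}]' 85
python3 -m pendant '[{"travel":[0,0,0],"turn":[0,0,0]},{"travel":[0,0,0],"turn":[0,0,0]},{"travel":[0,0,0],"turn":[0,0,0]},{"travel":[0,0,0],"turn":[0,0,0]},{"travel":[0,0,0],"turn":[0,0,0]},{"travel":[0,0,0],"turn":[0,0,0]}]' 45
python3 -m pendant '[{"travel":[0,0,-20],"turn":[0,0,0]},{"travel":[0,0,-40],"turn":[0,0,0]},{"travel":[0,0,-40],"turn":[0,0,0]},{"travel":[0,0,-20],"turn":[0,0,-0.1]},{"travel":[0,0,0],"turn":[0,0,0]},{"travel":[0,0,0],"turn":[0,0,0]}]'
python3 -c "
from h import *
p=bed(0,-6);print(p);go(*p,43,-3.45)"
```

```text
time: 30.15
ee_pos: [449.2, -230.0, -22.7]
orientation: [-0.0, 0.761, 0.649, -0.0]
contact_force: [-0.3, 0.4, -0.9]
gripper_width: 84.8
gripper_force: 0.0
time: 30.9
ee_pos: [449.9, -231.2, -21.2]
orientation: [0.001, 0.762, 0.648, 0.001]
contact_force: [-0.7, 0.4, 6.6]
gripper_width: 54.0
gripper_force: 63.4
time: 31.65
ee_pos: [448.4, -230.5, 97.0]
orientation: [-0.0, 0.729, 0.685, -0.0]
contact_force: [-0.5, 1.1, 0.1]
gripper_width: 54.0
gripper_force: 63.2
[567.73893512  12.71087384]
t 31.6 tcp [ 448.4 -230.5   97. ] tooly deg -3.6 tilt [-0.001  0.001] j [-0.01  0.38  0.52  2.03 -0.26  0.8   0.6 ] F [-0.5  1.1  0.1] w 54.0
travel first [250.2 103.9  54.1] | turn z -0.003 alt 3.139
travel if turned first [249.9 104.6  54.1] alt [-249.9 -104.6   54.1]
```

```bash
python3 -m pendant '[{"travel":[42,17,0],"turn":[0,0,0]},{"travel":[42,17,0],"turn":[0,0,0]},{"travel":[42,17,0],"turn":[0,0,0]},{"travel":[42,18,0],"turn":[0,0,0]},{"travel":[42,18,0],"turn":[0,0,0]},{"travel":[40,17,0],"turn":[0,0,0]},{"travel":[0,0,0],"turn":[0,0,0]},{"travel":[0,0,0],"turn":[0,0,0]},{"travel":[0,0,0],"turn":[0,0,0]}]'
python3 -c "
from h import *
p=bed(0,-6);go(*p,8,-3.45)"
```

```text
time: 32.78
ee_pos: [566.9, 10.5, 96.9]
orientation: [-0.0, 0.729, 0.684, -0.001]
contact_force: [0.4, 0.1, -0.3]
gripper_width: 54.3
gripper_force: 63.2
t 32.8 tcp [566.9  10.5  96.9] tooly deg -3.7 tilt [-0.002 -0.001] j [-0.41  0.47  0.44  1.87 -0.26  0.85  0.1 ] F [ 0.4  0.1 -0.3] w 54.3
travel first [ 2.3  0.8 88.9] | turn z -0.004 alt 3.138
travel if turned first [ 2.3  0.8 88.9] alt [-2.3 -0.8 88.9]
```

```bash
python3 -m pendant '[{"travel":[2,0,25],"turn":[0,0,0]},{"travel":[0,0,25],"turn":[0,0,0]},{"travel":[0,0,20],"turn":[0,0,0]},{"travel":[0,0,10],"turn":[0,0,0]},{"travel":[0,0,0],"turn":[0,0,0]},{"travel":[0,0,3],"turn":[0,0,0]},{"travel":[0,0,3],"turn":[0,0,0]},{"travel":[0,0,0],"turn":[0,0,0]},{"travel":[0,0,0],"turn":[0,0,0]}]'
python3 -m pendant '[{"travel":[0,0,2],"turn":[0,0,0]},{"travel":[0,0,0],"turn":[0,0,0]}]'
```

```text
time: 33.9
ee_pos: [568.1, 14.4, 11.8]
orientation: [0.0, 0.728, 0.685, 0.0]
contact_force: [-1.0, -0.4, 0.1]
gripper_width: 53.8
gripper_force: 63.2
time: 34.15
ee_pos: [567.9, 14.3, 9.5]
orientation: [-0.0, 0.728, 0.685, -0.0]
contact_force: [0.4, 0.8, -0.3]
gripper_width: 54.0
gripper_force: 63.2
```

```bash
python3 -m pendant '[{"travel":[-1,0,1],"turn":[0,0,0]},{"travel":[0,0,1],"turn":[0,0,0]},{"travel":[0,0,0],"turn":[0,0,0]}]'
python3 -m pendant '[{"travel":[0,0,0],"turn":[0,0,0]},{"travel":[0,0,0],"turn":[0,0,0]},{"travel":[0,0,0],"turn":[0,0,0]},{"travel":[0,0,0],"turn":[0,0,0]},{"travel":[0,0,-30],"turn":[0,0,0]},{"travel":[0,0,-45],"turn":[0,0,0]},{"travel":[0,0,-45],"turn":[0,0,0]},{"travel":[0,0,0],"turn":[0,0,0]},{"travel":[0,0,0],"turn":[0,0,0]}]' 85
cat > prof.py <<'E'
from h import *
s=shot("wrist","stk3.png");hsv=cv2.cvtColor(s["color"],cv2.COLOR_RGB2HSV)
def cl(h,sa,v):
    return "B" if 95<h<125 and sa>90 else ("w" if sa<45 else ("O" if sa>190 and 4<h<16 else "n"))
for x in(-22,0,22):
    o="";
    for y in range(-120,80,2):
        u,v=proj(s,[[*bed(x,y),72]])[0]
        o+=" %d:%s%d"%(y,cl(*map(int,hsv[int(v),int(u)])),hsv[int(v),int(u),2]//10) if 0<=v<480 and 0<=u<640 else ""
    print(x,o)
E
python3 prof.py;python3 -c "
from h import *
go(582,-373,70,148)"
```

```text
time: 34.52
ee_pos: [568.0, 13.7, 8.8]
orientation: [-0.0, 0.728, 0.685, 0.0]
contact_force: [-3.8, 0.6, 10.1]
gripper_width: 54.1
gripper_force: 64.5
time: 35.65
ee_pos: [567.5, 13.5, 127.2]
orientation: [-0.0, 0.728, 0.685, -0.0]
contact_force: [-0.6, 0.4, -0.8]
gripper_width: 84.9
gripper_force: 0.0
-22  -120:B16 -118:B14 -116:B7 -114:w7 -112:w7 -110:w7 -108:n10 -106:n10 -104:n10 -102:n11 -100:n10 -98:n10 -96:n11 -94:n11 -92:n10 -90:n11 -88:n11 -86:n11 -84:n11 -82:n11 -80:n11 -78:n10 -76:n7 -74:w13 -72:w15 -70:w15 -68:w15 -66:w14 -64:w14 -62:w14 -60:w14 -58:w14 -56:w15 -54:w14 -52:w14 -50:w14 -48:w14 -46:w11 -44:w10 -42:w10 -40:n12 -38:n12 -36:n12 -34:n12 -32:n11 -30:n11 -28:n10 -26:n11 -24:n11 -22:n11 -20:n11 -18:n11 -16:n7 -14:n9 -12:n12 -10:n11 -8:n12 -6:n12 -4:n12 -2:n12 0:n12 2:n12 4:n12 6:n11 8:n5 10:n4 12:n4 14:n5 16:B13 18:B19 20:B18 22:B19 24:B19 26:B19 28:B17 30:B19 32:B19 34:B19 36:B19 38:B19 40:B19 42:B19 44:B15 46:B19 48:B19 50:B19 52:B19 54:B19 56:B19 58:B19 60:B19 62:B20 64:B19 66:w24 68:w24 70:w25 72:w25 74:w16 76:n25 78:n25
0  -120:B17 -118:B14 -116:B9 -114:n8 -11
[... 1036 characters left out ...]
:w10 -40:n12 -38:n12 -36:n11 -34:n10 -32:n10 -30:n10 -28:n11 -26:n11 -24:n11 -22:n11 -20:n15 -18:n16 -16:n7 -14:n7 -12:n6 -10:n12 -8:n13 -6:n12 -4:n13 -2:n13 0:n13 2:n13 4:n12 6:n11 8:n4 10:n4 12:n5 14:n5 16:B12 18:B18 20:B18 22:B18 24:B18 26:B18 28:B13 30:B18 32:B18 34:B18 36:B18 38:B18 40:B18 42:B18 44:B14 46:B18 48:B18 50:B18 52:B18 54:B18 56:B18 58:B18 60:B17 62:B8 64:B7 66:w23 68:w24 70:w24 72:w24 74:w11 76:n19 78:n20
t 35.7 tcp [566.9  13.5 126.5] tooly deg -3.5 tilt [-0.002 -0.   ] j [-0.43  0.43  0.46  1.85 -0.24  0.91  0.08] F [-0.4 -0.1 -0.8] w 85.0
travel first [-384.8   38.6   56.5] | turn z 0.498 alt -2.644
travel if turned first [-319.7  217.7   56.5] alt [ 319.7 -217.7   56.5]
```

```bash
python3 -m pendant '[{"travel":[-55,5,0],"turn":[0,0,0]},{"travel":[-55,5,0],"turn":[0,0,0]},{"travel":[-55,5,0],"turn":[0,0,0]},{"travel":[-55,6,0],"turn":[0,0,0]},{"travel":[-55,6,0],"turn":[0,0,0]},{"travel":[-55,6,0],"turn":[0,0,0.16]},{"travel":[-55,6,0],"turn":[0,0,0.16]},{"travel":[0,0,30],"turn":[0,0,0.16]},{"travel":[0,0,16],"turn":[0,0,0]},{"travel":[0,0,0],"turn":[0,0,0]},{"travel":[0,0,0],"turn":[0,0,0]}]' 72
python3 look.py 581 -374 pad1;python3 - <<'E'
from h import *
import pickle
s=pickle.load(open("w1.pkl","rb"));print("can",onz(s,[[383,389]],70))
go(581,-373.5,-24,148)
E
```

```text
time: 37.08
ee_pos: [575.4, -372.1, 81.9]
orientation: [-0.0, 0.87, 0.494, 0.0]
contact_force: [0.2, -0.2, -0.2]
gripper_width: 72.0
gripper_force: 0.0
px [330. 241.] r 80 (array([ 579.6, -375.3,   21. ]), [(148.0, 54), (146.3, 43)], (29, 60, 57.0))
hull px [[285, 223], [370, 223], [378, 241], [377, 266], [281, 264]]
can [[ 651.54423285 -444.25634483   70.        ]]
t 37.1 tcp [ 575.6 -372.5   82.5] tooly deg -30.8 tilt [ 0.001 -0.   ] j [ 0.15  0.72  0.58  1.57 -0.44  0.99  0.33] F [0.2 0.6 1.5] w 71.9
travel first [  1.9   5.  106.5] | turn z 0.02 alt -3.121
travel if turned first [  2.    5.  106.5] alt [ -2.   -5.  106.5]
```

```bash
python3 -m pendant '[{"travel":[-0.5,5,30],"turn":[0,0,0.03]},{"travel":[0,0,30],"turn":[0,0,0]},{"travel":[0,0,30],"turn":[0,0,0]},{"travel":[0,0,14],"turn":[0,0,0]},{"travel":[0,0,0],"turn":[0,0,0]}]' 72
python3 -m pendant '[{"travel":[0,0,0],"turn":[0,0,0]},{"travel":[0,0,0],"turn":[0,0,0]},{"travel":[0,0,0],"turn":[0,0,0]},{"travel":[0,0,0],"turn":[0,0,0]},{"travel":[0,0,0],"turn":[0,0,0]}]' 45
python3 -m pendant '[{"travel":[0,0,-20],"turn":[0,0,0]},{"travel":[0,0,-40],"turn":[0,0,0]},{"travel":[0,0,-40],"turn":[0,0,0]},{"travel":[0,0,-20],"turn":[0,0,-0.17]},{"travel":[0,0,0],"turn":[0,0,-0.17]},{"travel":[0,0,0],"turn":[0,0,-0.17]},{"travel":[0,0,0],"turn":[0,0,0]}]'
python3 -c "
from h import *
p=bed(0,17);print(p);go(*p,43,-3.45)"
```

```text
time: 37.75
ee_pos: [578.5, -375.7, -22.6]
orientation: [-0.0, 0.877, 0.48, -0.0]
contact_force: [0.2, 0.3, -0.4]
gripper_width: 72.0
gripper_force: 0.0
time: 38.38
ee_pos: [580.0, -377.1, -20.4]
orientation: [0.001, 0.878, 0.479, 0.001]
contact_force: [0.2, 0.1, 6.5]
gripper_width: 53.8
gripper_force: 63.9
time: 39.25
ee_pos: [578.6, -376.3, 98.9]
orientation: [0.0, 0.729, 0.685, 0.0]
contact_force: [1.3, -0.1, -0.6]
gripper_width: 54.2
gripper_force: 63.2
[569.12301715  35.66919079]
t 39.2 tcp [ 578.6 -376.3   98.9] tooly deg -3.6 tilt [ 0.001 -0.   ] j [ 0.22  0.68  0.48  1.54 -0.35  1.    0.73] F [ 1.3 -0.1 -0.6] w 54.2
travel first [410.5 -35.4  55.8] | turn z -0.003 alt 3.139
travel if turned first [410.6 -34.4  55.8] alt [-410.6   34.4   55.8]
```

```bash
python3 -m pendant '[{"travel":[52,-4,0],"turn":[0,0,0]},{"travel":[52,-4,0],"turn":[0,0,0]},{"travel":[52,-4,0],"turn":[0,0,0]},{"travel":[52,-4,0],"turn":[0,0,0]},{"travel":[52,-5,0],"turn":[0,0,0]},{"travel":[50,-5,0],"turn":[0,0,0]},{"travel":[50,-5,0],"turn":[0,0,0]},{"travel":[50,-4,0],"turn":[0,0,0]},{"travel":[0,0,0],"turn":[0,0,0]},{"travel":[0,0,0],"turn":[0,0,0]},{"travel":[0,0,0],"turn":[0,0,0]}]'
python3 -c "
from h import *
p=bed(0,17);go(*p,9,-3.45)
s=shot('wrist','p5.png');im=s['color'][:,:,::-1].copy();hsv=cv2.cvtColor(im,cv2.COLOR_BGR2HSV);m=((hsv[...,0]>3)&(hsv[...,0]<15)&(hsv[...,1]>190)&(hsv[...,2]>60)).astype(np.uint8);print(cv2.boundingRect(m))"
```

```text
time: 40.62
ee_pos: [568.7, 33.2, 97.9]
orientation: [0.0, 0.73, 0.684, -0.0]
contact_force: [-0.2, -0.9, -0.4]
gripper_width: 54.0
gripper_force: 63.3
t 40.6 tcp [568.7  33.2  97.9] tooly deg -3.7 tilt [ 0.    -0.001] j [-0.47  0.48  0.46  1.87 -0.28  0.86  0.07] F [-0.2 -0.9 -0.4] w 54.0
travel first [ 2.6  0.2 88.9] | turn z -0.005 alt 3.137
travel if turned first [ 2.6  0.2 88.9] alt [-2.6 -0.2 88.9]
(234, 280, 173, 95)
```

```bash
python3 -m pendant '[{"travel":[2,0,25],"turn":[0,0,0]},{"travel":[0,0,25],"turn":[0,0,0]},{"travel":[0,0,20],"turn":[0,0,0]},{"travel":[0,0,10],"turn":[0,0,0]},{"travel":[0,0,0],"turn":[0,0,0]},{"travel":[0,0,3],"turn":[0,0,0]},{"travel":[0,0,3],"turn":[0,0,0]},{"travel":[0,0,0],"turn":[0,0,0]},{"travel":[0,0,0],"turn":[0,0,0]}]'
python3 -m pendant '[{"travel":[0,0,1.5],"turn":[0,0,0]},{"travel":[0,0,0],"turn":[0,0,0]}]'
```

```text
time: 41.8
ee_pos: [568.9, 37.4, 11.8]
orientation: [0.0, 0.728, 0.685, 0.0]
contact_force: [0.2, -0.1, -1.0]
gripper_width: 54.0
gripper_force: 63.5
time: 42.05
ee_pos: [568.7, 37.3, 10.0]
orientation: [-0.0, 0.728, 0.685, -0.0]
contact_force: [0.3, 0.1, 0.2]
gripper_width: 54.1
gripper_force: 63.5
```

```bash
python3 -m pendant '[{"travel":[-1,0,1],"turn":[0,0,0]},{"travel":[0,0,1],"turn":[0,0,0]},{"travel":[0,0,0],"turn":[0,0,0]}]'
python3 -m pendant '[{"travel":[0,0,0],"turn":[0,0,0]},{"travel":[0,0,0],"turn":[0,0,0]},{"travel":[0,0,0],"turn":[0,0,0]},{"travel":[0,0,0],"turn":[0,0,0]},{"travel":[0,0,-30],"turn":[0,0,0]},{"travel":[0,0,-45],"turn":[0,0,0]},{"travel":[0,0,-45],"turn":[0,0,0]},{"travel":[0,0,0],"turn":[0,0,0]},{"travel":[0,0,0],"turn":[0,0,0]}]' 75
python3 prof.py
python3 - <<'E'
from h import *
import pickle
s=shot("wrist","lev.png");pickle.dump(s,open("lev.pkl","wb"))
hsv=cv2.cvtColor(s["color"],cv2.COLOR_RGB2HSV)
for nm,m in(("red",((hsv[...,0]<4)|(hsv[...,0]>174))&(hsv[...,1]>150)&(hsv[...,2]>80)),("yel",(hsv[...,0]>18)&(hsv[...,0]<30)&(hsv[...,1]>150)&(hsv[...,2]>120)),("blk",hsv[...,2]<35)):
    m=m.astype(np.uint8);m[300:]=0;n,l,st,c=cv2.connectedComponentsWithStats(m)
    for i in range(1,n):
        if st[i,4]>40: print(nm,st[i].tolist(),c[i].round())
print("lever axis@95",proj(s,[[*bed(30,200),95],[*bed(-100,200),95],[*bed(-100,200),124]]).round())
go(*bed(-100,200),95,-3.45)
E
```

```text
time: 42.42
ee_pos: [568.9, 37.0, 9.5]
orientation: [-0.001, 0.728, 0.685, 0.001]
contact_force: [-5.6, 0.9, 13.6]
gripper_width: 54.1
gripper_force: 64.9
time: 43.55
ee_pos: [568.2, 36.5, 127.7]
orientation: [-0.0, 0.728, 0.685, -0.0]
contact_force: [0.3, 0.3, -0.9]
gripper_width: 74.7
gripper_force: 0.0
-22  -120:B16 -118:B15 -116:B10 -114:n9 -112:n9 -110:n9 -108:n20 -106:n21 -104:n21 -102:n21 -100:n17 -98:n10 -96:n11 -94:n10 -92:n10 -90:n11 -88:n10 -86:n11 -84:n11 -82:n11 -80:n11 -78:n10 -76:n7 -74:w11 -72:w14 -70:w15 -68:w15 -66:w15 -64:w15 -62:w15 -60:w15 -58:w14 -56:w14 -54:w15 -52:w14 -50:w14 -48:w14 -46:w11 -44:w10 -42:w10 -40:n11 -38:n12 -36:n12 -34:n11 -32:n11 -30:n11 -28:n11 -26:n11 -24:n11 -22:n11 -20:n11 -18:n11 -16:n7 -14:n6 -12:n5 -10:n9 -8:n9 -6:n7 -4:n7 -2:n5 0:n5 2:n5 4:n5 6:n5 8:n4 10:n4 12:O9 14:n25 16:n25 18:n25 20:n25 22:n25 24:n25 26:n25 28:O23 30:O12 32:O12 34:O12 36:O13 38:n11 40:B19 42:B19 44:B19 46:B19 48:B16 50:B19 52:B19 54:B19 56:B19 58:B19 60:B19 62:B19 64:B18 66:w23 68:w24 70:w24 72:w25 74:n14 76:n25 78:n25
0  -120:B16 -118:B15 -116:B9 -114:n7 -112:B7 
[... 1112 characters left out ...]
:n12 -18:n11 -16:n7 -14:n7 -12:n6 -10:n5 -8:n6 -6:n6 -4:n6 -2:n5 0:n6 2:n6 4:n5 6:n5 8:n3 10:n3 12:n4 14:n25 16:n25 18:n25 20:n25 22:n25 24:n25 26:n25 28:n24 30:O12 32:O13 34:O12 36:O12 38:n10 40:B18 42:B18 44:B18 46:B18 48:B13 50:B18 52:B17 54:B18 56:B18 58:B18 60:B18 62:B18 64:n11 66:w23 68:w24 70:w24 72:w24 74:w11 76:n19 78:n20
yel [281, 119, 83, 29, 673] [323. 135.]
lever axis@95 [[ 393. -140.]
 [  97. -131.]
 [  60. -170.]]
t 43.6 tcp [567.4  36.3 126.6] tooly deg -3.5 tilt [-0.003 -0.   ] j [-0.49  0.44  0.48  1.85 -0.25  0.92  0.05] F [ 0.6 -0.2 -0.9] w 75.0
travel first [182.4 -98.3  31.8] | turn z -0.001 alt 3.141
travel if turned first [182.5 -98.2  31.8] alt [-182.5   98.2   31.8]
```

The stack stands square (pad 13–28, jaw at 65). Next the lever: locate the knob.

```bash
python3 - <<'E'
from h import *
import pickle
s=pickle.load(open("top0.pkl","rb"))
ax=bed(30,200);print("axis",ax,proj(s,[[*ax,60]]))
hsv=cv2.cvtColor(s["color"],cv2.COLOR_RGB2HSV)
m=(hsv[...,2]<45).astype(np.uint8);m[:250]=0;m[285:]=0;m[:,:240]=0;m[:,270:]=0
n,l,st,c=cv2.connectedComponentsWithStats(m)
for i in range(1,n):
    if st[i,4]>10: print(st[i],c[i])
k=onz(s,[c[1+np.argmax(st[1:,4])]],110)[0];v=k[:2]-ax;print(k,np.hypot(*v),"lever",np.arctan2(-v@BY,-v@BX))
m=(((hsv[...,0]<5)|(hsv[...,0]>172))&(hsv[...,1]>140)).astype(np.uint8);m[:220]=0;m[275:]=0;m[:,:235]=0;m[:,275:]=0
n,l,st,c=cv2.connectedComponentsWithStats(m)
for i in range(1,n):
    v=onz(s,[c[i]],90)[0][:2]-ax;print("red",st[i],c[i],v@BX,v@BY)
go(*k[:2],127,86.55)
E
```

```text
axis [610.08112669 216.53221427] [[253.18510342 224.52091872]]
[250 263   9   8  50] [254.06 266.34]
[478.6892889  201.58176366 110.        ] 132.23967261216504 lever 0.173511807788175
red [252 226   3  11  16] [253.5625 229.6875] -21.399872612831782 -7.1691370251853925
red [253 240   2   5   6] [253.83333333 242.33333333] -58.54848326631592 -11.966864644555569
red [257 267   1   1   1] [257. 267.] -129.2833116665396 -28.72295333783363
t 43.6 tcp [567.4  36.3 126.6] tooly deg -3.5 tilt [-0.003 -0.   ] j [-0.49  0.44  0.48  1.85 -0.25  0.92  0.05] F [ 0.6 -0.2 -0.9] w 75.0
travel first [159.6 -98.6  -0.2] | turn z 1.57 alt -1.571
travel if turned first [ -98.5 -159.6   -0.2] alt [ 98.5 159.6  -0.2]
```

```bash
python3 -m pendant '[{"travel":[40,-24.5,-5],"turn":[0,0,0]},{"travel":[40,-24.5,0],"turn":[0,0,0]},{"travel":[40,-24.5,0],"turn":[0,0,0]},{"travel":[40,-25,0],"turn":[0,0,0]},{"travel":[0,0,0],"turn":[0,0,-0.174]},{"travel":[0,0,0],"turn":[0,0,-0.174]},{"travel":[0,0,0],"turn":[0,0,-0.174]},{"travel":[0,0,0],"turn":[0,0,-0.174]},{"travel":[0,0,0],"turn":[0,0,-0.174]},{"travel":[0,0,0],"turn":[0,0,-0.174]}]' 75
python3 -m pendant '[{"travel":[0,0,0],"turn":[0,0,-0.174]},{"travel":[0,0,0],"turn":[0,0,-0.174]},{"travel":[0,0,0],"turn":[0,0,-0.174]},{"travel":[0,0,0],"turn":[0,0,-0.174]},{"travel":[0,0,0],"turn":[0,0,0]},{"travel":[0,0,0],"turn":[0,0,0]}]' 75
cat > lev.py <<'E'
# lever knob, tab, jaw from a wrist view
from h import *
import pickle,sys
def jawpos(s,xs=(-18,-10,0,10,18)):
    # jaw face: along bed line at z=74 (plate top), first bright low-sat steel from the pad side
    hsv=cv2.cvtColor(s["color"],cv2.COLOR_RGB2HSV);r=[]
    for x in xs:
        for y in np.arange(-10,100,.5):
            u,v=proj(s,[[*bed(x,y),74]])[0]
            if 0<=u<640 and 0<=v<480:
                h,sa,va=map(int,hsv[int(v),int(u)])
                if sa<40 and va>170: r.append(float(y));break
    return r
if __name__=="__main__":
    s=shot("wrist","lev2.png");pickle.dump(s,open("lev2.pkl","wb"));hsv=cv2.cvtColor(s["color"],cv2.COLOR_RGB2HSV);ax=bed(30,200)
    print("proj ax,knob",proj(s,[[*ax,90],[*(ax+130*-(np.cos(.17)*BX+np.sin(.17)*BY)),124]]).round())
    for nm,m,z in(("red",((hsv[...,0]<5)|(hsv[...,0]>172))&(hsv[...,1]>140)&(hsv[...,2]>50),100),("yel",(hsv[...,0]>17)&(hsv[...,0]<32)&(hsv[...,1]>140)&(hsv[...,2]>100),71),("blk",hsv[...,2]<50,124)):
        m=m.astype(np.uint8)
        if nm=="blk": m[310:]=0
        n,l,st,c=cv2.connectedComponentsWithStats(m)
        for i in range(1,n):
            if st[i,4]>60:
                v=onz(s,[c[i]],z)[0][:2]-ax;print(nm,st[i].tolist(),c[i].round(),"r",round(np.hypot(*v),1),"ang",round(float(np.arctan2(-v@BY,-v@BX)),3))
    print("jaw",jawpos(s));o=observe();print(o["ee_pos"].round(1),o["joint_positions"].round(2))
E
python3 lev.py
```

```text
time: 44.9
ee_pos: [479.1, 201.5, 131.5]
orientation: [-0.001, 0.287, 0.958, -0.001]
contact_force: [-0.1, 0.1, 0.5]
gripper_width: 75.1
gripper_force: 0.0
time: 45.65
ee_pos: [479.7, 201.6, 132.3]
orientation: [-0.001, -0.052, 0.999, -0.0]
contact_force: [-0.1, -0.1, -0.5]
gripper_width: 75.0
gripper_force: 0.0
proj ax,knob [[322. 440.]
 [321. 279.]]
red [478, 0, 82, 67, 2885] [523.  28.] r 263.5 ang -0.2
red [311, 339, 19, 101, 1208] [321. 394.] r 44.7 ang 0.186
yel [298, 287, 49, 145, 2930] [324. 358.] r 51.1 ang 0.144
yel [147, 326, 19, 30, 307] [153. 337.] r 129.3 ang 1.202
blk [0, 214, 158, 37, 1581] [ 78. 231.] r 192.8 ang 0.814
blk [306, 227, 43, 69, 2369] [326. 262.] r 138.5 ang 0.153
blk [228, 259, 80, 46, 1017] [263. 290.] r 127.3 ang 0.394
blk [21, 270, 60, 40, 1144] [ 51. 293.] r 182.7 ang 1.009
blk [342, 297, 19, 13, 154] [349. 304.] r 117.2 ang 0.056
jaw [90.0]
[479.8 201.8 132.5] [-0.54  0.32  0.11  1.95 -0.04  0.87  1.27]
```

```bash
python3 -m pendant '[{"travel":[0,2,30],"turn":[0,0,0]},{"travel":[0,0,30],"turn":[0,0,0]},{"travel":[0,0,18],"turn":[0,0,0]},{"travel":[0,0,6],"turn":[0,0,0]},{"travel":[0,0,0],"turn":[0,0,0]}]' 60
python3 -m pendant '[{"travel":[0,0,0],"turn":[0,0,0]},{"travel":[0,0,0],"turn":[0,0,0]},{"travel":[0,0,0],"turn":[0,0,0]},{"travel":[0,0,0],"turn":[0,0,0]},{"travel":[0,0,0],"turn":[0,0,0]},{"travel":[0,0,0],"turn":[0,0,0]},{"travel":[0,0,0],"turn":[0,0,0]},{"travel":[0,0,0],"turn":[0,0,0]}]' 10
cat > l2.py <<'E'
from h import *
def lv():
    o=observe();ax=bed(30,200);v=o["ee_pos"][:2]-ax;q=np.arctan2(-v@BY,-v@BX);f=o["contact_force"][:2]
    e=np.array([-np.cos(q)*BX-np.sin(q)*BY]).ravel();t=np.array([-e[1],e[0]])
    r=rot(o["orientation"]).apply([0,1,0]);ty=(np.degrees(np.arctan2(r[1],r[0]))-86.55)
    print("t",round(o["time"],1),"q",round(float(q),3),"r",round(float(np.hypot(*v)),1),"tool yaw rel rad",round(float(np.radians(ty)),3),"F tan(ccw+)/rad",(f@t).round(1),(f@e).round(1),"z",o["ee_pos"][2].round(1),"w",round(o["gripper_width"],1))
if __name__=="__main__":
    lv()
    from lev import jawpos
    s=shot("wrist","j.png");print("jaw",jawpos(s))
E
python3 l2.py
```

```text
time: 46.32
ee_pos: [479.9, 204.0, 49.0]
orientation: [-0.0, -0.054, 0.999, -0.0]
contact_force: [0.5, 1.1, 0.1]
gripper_width: 60.1
gripper_force: 0.0
time: 47.32
ee_pos: [480.5, 204.3, 50.0]
orientation: [0.001, -0.054, 0.999, 0.0]
contact_force: [-2.1, -0.2, 5.9]
gripper_width: 20.3
gripper_force: 58.4
t 47.3 q 0.154 r 130.1 tool yaw rel rad 0.168 F tan(ccw+)/rad 0.0 2.1 z 50.0 w 20.3
jaw []
```

Knob gripped at lever ≈0.15. I'll swing it towards the jaw and measure the jaw in the scene camera before and after.

```bash
cat > jw.py <<'E'
from h import *
from l2 import lv
def jaw():
    s=shot("scene","js.png");hsv=cv2.cvtColor(s["color"],cv2.COLOR_RGB2HSV);out=[]
    for x in(-12,-4,4,12,20):
        ys=np.arange(-40,110,.5);p=proj(s,[[*bed(x,y),72] for y in ys])
        k=np.array([hsv[int(round(v)),int(round(u))] for u,v in p]).astype(int)
        yl=(k[:,0]>15)&(k[:,0]<33)&(k[:,1]>110)&(k[:,2]>60);i=np.flatnonzero(yl)
        out.append((float(ys[i[0]]),float(ys[i[-1]])) if len(i) else None)
    return out
lv();print("jaw yellow y",jaw())
E
python3 jw.py
python3 -m pendant '[{"travel":[-0.6,-13,0],"turn":[0,0,-0.1]},{"travel":[-0.6,-13,0],"turn":[0,0,-0.1]},{"travel":[-0.6,-13,0],"turn":[0,0,-0.1]},{"travel":[-0.6,-13,0],"turn":[0,0,-0.1]},{"travel":[0,0,0],"turn":[0,0,0]}]' 10
python3 jw.py
```

```text
t 47.4 q 0.154 r 130.1 tool yaw rel rad 0.168 F tan(ccw+)/rad -0.9 1.6 z 50.0 w 20.7
jaw yellow y [(74.0, 88.0), (73.0, 87.0), (72.0, 88.5), (74.0, 88.0), (73.0, 87.0)]
time: 48.05
ee_pos: [496.0, 154.0, 50.0]
orientation: [0.0, -0.251, 0.968, 0.0]
contact_force: [-3.6, -0.5, 7.3]
gripper_width: 20.7
gripper_force: 59.0
t 48.0 q 0.562 r 130.1 tool yaw rel rad 0.569 F tan(ccw+)/rad -1.3 3.4 z 50.0 w 20.7
jaw yellow y [(74.0, 88.0), (73.0, 87.0), (72.0, 88.5), (74.0, 88.0), (73.0, 87.0)]
```

```bash
python3 -m pendant '[{"travel":[-0.6,13,0],"turn":[0,0,0.1]},{"travel":[-0.6,13,0],"turn":[0,0,0.1]},{"travel":[-0.6,13,0],"turn":[0,0,0.1]},{"travel":[-0.6,13,0],"turn":[0,0,0.1]},{"travel":[-0.6,13,0],"turn":[0,0,0.1]},{"travel":[-0.6,13,0],"turn":[0,0,0.1]},{"travel":[0,0,0],"turn":[0,0,0]}]' 10
python3 jw.py
```

```text
time: 48.98
ee_pos: [480.8, 230.7, 50.0]
orientation: [0.001, 0.045, 0.999, 0.001]
contact_force: [1.1, -1.3, 6.2]
gripper_width: 21.1
gripper_force: 59.8
t 49.0 q -0.049 r 130.1 tool yaw rel rad -0.03 F tan(ccw+)/rad 1.1 -1.2 z 50.0 w 21.1
jaw yellow y [(74.0, 88.0), (73.0, 87.0), (74.5, 88.5), (74.0, 88.0), (73.0, 87.0)]
```

```bash
python3 -m pendant '[{"travel":[-0.6,13,0],"turn":[0,0,0.1]},{"travel":[-0.6,13,0],"turn":[0,0,0.1]},{"travel":[-0.6,13,0],"turn":[0,0,0.1]},{"travel":[-0.6,13,0],"turn":[0,0,0.1]},{"travel":[-0.6,13,0],"turn":[0,0,0.1]},{"travel":[0,0,0],"turn":[0,0,0]}]' 10
python3 jw.py
python3 - <<'E'
from h import *
s=shot("scene","js2.png");im=s["color"][:,:,::-1];hsv=cv2.cvtColor(im,cv2.COLOR_BGR2HSV)
p=[[*bed(0,y),72] for y in range(0,110,4)]
print([(y,hsv[int(round(v)),int(round(u))].tolist()) for y,(u,v) in zip(range(0,110,4),proj(s,p))])
E
```

```text
time: 49.78
ee_pos: [503.0, 290.3, 50.0]
orientation: [0.002, 0.291, 0.957, 0.001]
contact_force: [1.7, -0.6, 6.8]
gripper_width: 20.7
gripper_force: 59.9
t 49.8 q -0.543 r 130.0 tool yaw rel rad -0.531 F tan(ccw+)/rad -0.4 -1.7 z 50.0 w 20.7
jaw yellow y [(74.0, 88.0), (73.0, 89.5), (72.0, 88.5), (74.0, 88.0), (73.0, 89.5)]
[(0, [12, 140, 95]), (4, [10, 116, 90]), (8, [114, 88, 98]), (12, [13, 219, 175]), (16, [13, 226, 194]), (20, [13, 226, 195]), (24, [13, 205, 182]), (28, [2, 77, 122]), (32, [111, 123, 112]), (36, [111, 118, 112]), (40, [111, 115, 106]), (44, [112, 90, 85]), (48, [123, 44, 64]), (52, [120, 40, 64]), (56, [123, 48, 64]), (60, [124, 32, 63]), (64, [10, 20, 115]), (68, [9, 12, 154]), (72, [16, 33, 147]), (76, [22, 242, 196]), (80, [22, 242, 195]), (84, [22, 242, 196]), (88, [21, 182, 143]), (92, [123, 40, 63]), (96, [120, 40, 64]), (100, [123, 43, 65]), (104, [120, 40, 64]), (108, [143, 16, 62])]
```

Neither direction moved the jaw, so the tab may be near the middle. I'll check it in the hover picture I already took.

```bash
python3 - <<'E'
from h import *
import pickle
s=pickle.load(open("lev2.pkl","rb"));hsv=cv2.cvtColor(s["color"],cv2.COLOR_RGB2HSV)
m=((hsv[...,0]<5)|(hsv[...,0]>172))&(hsv[...,1]>140)&(hsv[...,2]>50)
y=(hsv[...,0]>17)&(hsv[...,0]<32)&(hsv[...,1]>140)&(hsv[...,2]>100)
for r in range(285,445,6):
    x=np.flatnonzero(m[r,250:400])+250;z=np.flatnonzero(y[r,250:400])+250
    print(r,(x.min(),x.max(),len(x)) if len(x) else "-",(z.min(),z.max()) if len(z) else "-")
ax=bed(30,200)
for q in(.13,.15,.17):
    e=-(np.cos(q)*BX+np.sin(q)*BY);t=np.array([-e[1],e[0]])
    for sel in(-.22,0,.22):
        piv=ax+62*e;d=-e*np.cos(sel)-t*np.sin(sel);tip=piv+48*d
        print(q,sel,proj(s,[[*tip,100],[*tip,70],[*piv,75]]).round(0).tolist())
E
```

```text
285 - -
291 - (np.int64(309), np.int64(313))
297 - (np.int64(309), np.int64(340))
303 - (np.int64(308), np.int64(340))
309 - (np.int64(309), np.int64(340))
315 - (np.int64(309), np.int64(340))
321 - (np.int64(309), np.int64(339))
327 - (np.int64(309), np.int64(339))
333 - (np.int64(308), np.int64(339))
339 (np.int64(321), np.int64(326), 6) (np.int64(308), np.int64(339))
345 (np.int64(319), np.int64(328), 10) (np.int64(308), np.int64(340))
351 (np.int64(319), np.int64(328), 10) (np.int64(308), np.int64(339))
357 (np.int64(318), np.int64(327), 10) (np.int64(308), np.int64(338))
363 (np.int64(318), np.int64(327), 10) (np.int64(308), np.int64(338))
369 (np.int64(317), np.int64(326), 10) (np.int64(308), np.int64(338))
375 (np.int64(317), np.int64(326), 10) (np.int64(308), np.int64(337))
381 (np.int64(317), np.int64(325), 9) (np.int64(308), np.int64(337))
387 (np.int64(316), np.int64(325), 10) (np.int64(308), np.int64(337))
393 (np.int64(316), np.int64(325), 10) (np.int64(307), np.int64(339))
399 (np.int64(314), np.int64(325), 12) (np.int64(304), np.int64(343))
405 (np.int64(312), np.int64
[... 195 characters left out ...]
(312), np.int64(327), 16) (np.int64(302), np.int64(342))
429 (np.int64(312), np.int64(327), 16) (np.int64(308), np.int64(336))
435 (np.int64(312), np.int64(327), 16) -
441 - -
0.13 -0.22 [[306.0, 432.0], [308.0, 401.0], [325.0, 347.0]]
0.13 0 [[323.0, 434.0], [323.0, 403.0], [325.0, 347.0]]
0.13 0.22 [[340.0, 433.0], [338.0, 402.0], [325.0, 347.0]]
0.15 -0.22 [[306.0, 433.0], [307.0, 401.0], [324.0, 347.0]]
0.15 0 [[322.0, 434.0], [322.0, 403.0], [324.0, 347.0]]
0.15 0.22 [[339.0, 433.0], [337.0, 402.0], [324.0, 347.0]]
0.17 -0.22 [[305.0, 433.0], [307.0, 401.0], [322.0, 347.0]]
0.17 0 [[322.0, 434.0], [322.0, 403.0], [322.0, 347.0]]
0.17 0.22 [[339.0, 433.0], [337.0, 401.0], [322.0, 347.0]]
```

The tab is near the middle (sel ≈ −0.03), so it grips neither way. I'll release the knob at the outer end, grip the tab post and drag it to one side.

```bash
python3 -m pendant '[{"travel":[0,0,0],"turn":[0,0,0]},{"travel":[0,0,0],"turn":[0,0,0]},{"travel":[0,0,0],"turn":[0,0,0]},{"travel":[0,0,-30],"turn":[0,0,0]},{"travel":[0,0,-35],"turn":[0,0,0]},{"travel":[-29,0,0],"turn":[0,0,0]},{"travel":[-29,0,0],"turn":[0,0,0]},{"travel":[-29,0,0],"turn":[0,0,0]},{"travel":[-29,0,0],"turn":[0,0,0]},{"travel":[0,0,0],"turn":[0,0,0]},{"travel":[0,0,0],"turn":[0,0,0]}]' 45
python3 - <<'E'
from h import *
from l2 import lv
lv()
s=shot("wrist","tab.png");hsv=cv2.cvtColor(s["color"],cv2.COLOR_RGB2HSV)
m=(((hsv[...,0]<5)|(hsv[...,0]>172))&(hsv[...,1]>140)&(hsv[...,2]>50)).astype(np.uint8)
n,l,st,c=cv2.connectedComponentsWithStats(m)
for i in range(1,n):
    if st[i,4]>60: print(st[i],c[i].round())
ax=bed(30,200)
for q in(-.54,-.5):
    e=-(np.cos(q)*BX+np.sin(q)*BY);t=np.array([-e[1],e[0]]);print(q,proj(s,[[*(ax+14*e+1.7*t),100],[*(ax+14*e),70],[*(ax+62*e),75],[*(ax+130*e),124]]).round().tolist())
o=observe();print(proj(s,[o["ee_pos"]+[0,0,34]]))
E
```

```text
time: 51.25
ee_pos: [595.9, 226.5, 113.6]
orientation: [-0.001, 0.291, 0.957, -0.0]
contact_force: [-0.3, 0.4, -0.2]
gripper_width: 44.9
gripper_force: 0.0
t 51.2 q -0.55 r 17.4 tool yaw rel rad -0.531 F tan(ccw+)/rad -0.2 0.5 z 113.6 w 44.9
[ 305  166   22  121 1726] [317. 231.]
-0.54 [[316.0, 278.0], [320.0, 258.0], [321.0, 174.0], [323.0, 7.0]]
-0.5 [[315.0, 278.0], [319.0, 258.0], [316.0, 174.0], [308.0, 7.0]]
[[320.89053107 316.85935279]]
```

```bash
python3 -m pendant '[{"travel":[-3,-1,30],"turn":[0,0,0]},{"travel":[0,0,25],"turn":[0,0,0]},{"travel":[0,0,8],"turn":[0,0,0]},{"travel":[0,0,0],"turn":[0,0,0]}]' 45
python3 -m pendant '[{"travel":[0,0,0],"turn":[0,0,0]},{"travel":[0,0,0],"turn":[0,0,0]},{"travel":[0,0,0],"turn":[0,0,0]},{"travel":[0,0,0],"turn":[0,0,0]},{"travel":[0,0,0],"turn":[0,0,0]}]' 4
python3 -c "
from l2 import *
lv()"
python3 -m pendant '[{"travel":[0,4,0],"turn":[0,0,0]},{"travel":[0,4,0],"turn":[0,0,0]},{"travel":[0,3,0],"turn":[0,0,0]},{"travel":[0,0,0],"turn":[0,0,0]}]' 4
python3 -c "
from l2 import *
lv()"
```

```text
time: 51.8
ee_pos: [598.0, 224.1, 50.9]
orientation: [-0.001, 0.291, 0.957, -0.0]
contact_force: [0.1, 0.2, -0.3]
gripper_width: 44.9
gripper_force: 0.0
time: 52.42
ee_pos: [599.7, 223.6, 52.3]
orientation: [0.001, 0.292, 0.957, 0.001]
contact_force: [-0.5, -1.0, 6.3]
gripper_width: 9.1
gripper_force: 58.7
t 52.4 q -0.539 r 12.6 tool yaw rel rad -0.532 F tan(ccw+)/rad 1.1 -0.1 z 52.3 w 9.1
time: 52.92
ee_pos: [605.2, 231.2, 52.3]
orientation: [0.0, 0.292, 0.957, -0.001]
contact_force: [-3.6, -3.5, 8.8]
gripper_width: 9.4
gripper_force: 59.3
t 52.9 q -1.191 r 15.4 tool yaw rel rad -0.532 F tan(ccw+)/rad 4.5 -2.2 z 52.3 w 9.4
```

```bash
python3 -m pendant '[{"travel":[0,2,0],"turn":[0,0,0]},{"travel":[0,0,0],"turn":[0,0,0]}]' 4
python3 -m pendant '[{"travel":[0,0,0],"turn":[0,0,0]},{"travel":[0,0,0],"turn":[0,0,0]},{"travel":[0,0,-30],"turn":[0,0,0]},{"travel":[0,0,-33],"turn":[0,0,0]},{"travel":[29,-3,0],"turn":[0,0,0]},{"travel":[29,-2,0],"turn":[0,0,0]},{"travel":[29,-2,0],"turn":[0,0,0]},{"travel":[29,-2,0],"turn":[0,0,0]},{"travel":[0,0,0],"turn":[0,0,0]},{"travel":[0,0,0],"turn":[0,0,0]}]' 45
cat > tab.py <<'E'
from h import *
from l2 import lv
lv();s=shot("wrist","tab2.png");hsv=cv2.cvtColor(s["color"],cv2.COLOR_RGB2HSV);ax=bed(30,200)
m=((hsv[...,0]<5)|(hsv[...,0]>172))&(hsv[...,1]>140)&(hsv[...,2]>50);y=(hsv[...,0]>17)&(hsv[...,0]<32)&(hsv[...,1]>140)&(hsv[...,2]>100)
for r in range(230,445,10):
    x=np.flatnonzero(m[r,230:420])+230;z=np.flatnonzero(y[r,230:420])+230
    if len(x) or len(z): print(r,(int(x.min()),int(x.max())) if len(x) else "-",(int(z.min()),int(z.max())) if len(z) else "-")
o=observe();print("tcp px",proj(s,[o["ee_pos"]+[0,0,20]]).round())
E
python3 tab.py
```

```text
time: 53.18
ee_pos: [605.7, 231.9, 52.2]
orientation: [-0.0, 0.292, 0.956, -0.001]
contact_force: [-5.0, -5.1, 11.0]
gripper_width: 8.9
gripper_force: 59.5
time: 54.42
ee_pos: [505.4, 291.3, 114.2]
orientation: [0.0, 0.292, 0.957, 0.0]
contact_force: [0.6, -0.2, -0.3]
gripper_width: 45.0
gripper_force: 0.0
t 54.4 q -0.56 r 128.7 tool yaw rel rad -0.532 F tan(ccw+)/rad -0.2 -0.7 z 114.2 w 45.0
240 - (322, 323)
260 - (319, 321)
270 - (318, 321)
280 - (317, 321)
290 - (316, 322)
300 - (314, 326)
310 - (314, 340)
320 - (313, 346)
330 - (312, 344)
340 - (310, 343)
350 - (309, 341)
360 (321, 331) (308, 340)
370 (322, 332) (307, 339)
380 (323, 332) (305, 337)
390 (324, 333) (304, 320)
400 (324, 334) (303, 322)
410 (325, 336) (303, 322)
420 (323, 339) (292, 320)
430 (323, 339) (289, 302)
440 (323, 330) -
tcp px [[320. 303.]]
```

```bash
python3 -m pendant '[{"travel":[0,9,0],"turn":[0,0,0.1]},{"travel":[0,0,0],"turn":[0,0,0]},{"travel":[0,0,0],"turn":[0,0,0]},{"travel":[0,0,30],"turn":[0,0,0]},{"travel":[0,0,25],"turn":[0,0,0]},{"travel":[0,0,9],"turn":[0,0,0]},{"travel":[0,0,0],"turn":[0,0,0]}]' 70
python3 -m pendant '[{"travel":[0,0,0],"turn":[0,0,0]},{"travel":[0,0,0],"turn":[0,0,0]},{"travel":[0,0,0],"turn":[0,0,0]},{"travel":[0,0,0],"turn":[0,0,0]},{"travel":[0,0,0],"turn":[0,0,0]},{"travel":[0,0,0],"turn":[0,0,0]},{"travel":[0,0,0],"turn":[0,0,0]}]' 10
python3 jw.py
```

```text
time: 55.35
ee_pos: [509.6, 298.3, 49.8]
orientation: [-0.0, 0.339, 0.941, -0.0]
contact_force: [-0.2, -0.5, 0.0]
gripper_width: 70.1
gripper_force: 0.0
time: 56.22
ee_pos: [510.5, 299.5, 51.1]
orientation: [0.0, 0.339, 0.941, 0.001]
contact_force: [-1.0, -0.1, 5.8]
gripper_width: 20.6
gripper_force: 58.4
t 56.2 q -0.634 r 129.6 tool yaw rel rad -0.632 F tan(ccw+)/rad 0.7 0.7 z 51.1 w 20.6
jaw yellow y [(74.0, 88.0), (73.0, 89.5), (72.0, 88.5), (74.0, 88.0), (73.0, 89.5)]
```

Gripped at q=−0.63. Swing positive and watch.

```bash
python3 -m pendant '[{"travel":[-0.6,-13,0],"turn":[0,0,-0.1]},{"travel":[-0.6,-13,0],"turn":[0,0,-0.1]},{"travel":[-0.6,-13,0],"turn":[0,0,-0.1]},{"travel":[-0.6,-13,0],"turn":[0,0,-0.1]},{"travel":[-0.6,-13,0],"turn":[0,0,-0.1]},{"travel":[-0.6,-13,0],"turn":[0,0,-0.1]}]' 10
python3 jw.py
```

```text
time: 57.02
ee_pos: [481.0, 229.2, 51.1]
orientation: [0.001, 0.044, 0.999, 0.001]
contact_force: [1.3, 1.7, 3.2]
gripper_width: 20.5
gripper_force: 59.1
t 57.0 q -0.038 r 129.7 tool yaw rel rad -0.028 F tan(ccw+)/rad -1.8 -1.2 z 51.1 w 20.5
jaw yellow y [(56.5, 71.0), (58.5, 72.5), (57.5, 71.5), (57.0, 73.5), (56.0, 72.5)]
```

The positive swing closes the jaw, by about 16 mm so far. Finish the stroke, return, and repeat.

```bash
python3 -m pendant '[{"travel":[-0.6,-13,0],"turn":[0,0,-0.1]},{"travel":[-0.6,-13,0],"turn":[0,0,-0.1]},{"travel":[-0.6,-13,0],"turn":[0,0,-0.1]},{"travel":[-0.6,-13,0],"turn":[0,0,-0.1]},{"travel":[-0.6,-13,0],"turn":[0,0,-0.1]},{"travel":[-0.6,-13,0],"turn":[0,0,-0.1]},{"travel":[0,0,0],"turn":[0,0,0]}]' 10
python3 jw.py
python3 -m pendant '[{"travel":[-0.6,13,0],"turn":[0,0,0.1]},{"travel":[-0.6,13,0],"turn":[0,0,0.1]},{"travel":[-0.6,13,0],"turn":[0,0,0.1]},{"travel":[-0.6,13,0],"turn":[0,0,0.1]},{"travel":[-0.6,13,0],"turn":[0,0,0.1]},{"travel":[-0.6,13,0],"turn":[0,0,0.1]},{"travel":[-0.6,13,0],"turn":[0,0,0.1]},{"travel":[-0.6,13,0],"turn":[0,0,0.1]},{"travel":[-0.6,13,0],"turn":[0,0,0.1]},{"travel":[-0.6,13,0],"turn":[0,0,0.1]},{"travel":[-0.6,13,0],"turn":[0,0,0.1]},{"travel":[-0.6,13,0],"turn":[0,0,0.1]}]' 10
python3 jw.py
```

```text
time: 57.95
ee_pos: [497.0, 153.2, 51.1]
orientation: [0.001, -0.251, 0.968, 0.001]
contact_force: [-0.6, 3.0, 7.4]
gripper_width: 21.1
gripper_force: 59.7
t 58.0 q 0.57 r 129.6 tool yaw rel rad 0.567 F tan(ccw+)/rad -2.9 -0.9 z 51.1 w 21.1
jaw yellow y [(39.5, 51.0), (39.0, 53.0), (38.0, 52.0), (37.5, 51.5), (39.5, 53.5)]
time: 59.5
ee_pos: [510.5, 299.5, 51.1]
orientation: [0.001, 0.342, 0.94, 0.001]
contact_force: [3.0, -2.0, 5.3]
gripper_width: 20.7
gripper_force: 59.5
t 59.5 q -0.634 r 129.6 tool yaw rel rad -0.637 F tan(ccw+)/rad -0.4 -3.6 z 51.1 w 20.7
jaw yellow y [(39.5, 53.5), (39.0, 53.0), (38.0, 52.0), (37.5, 54.0), (39.5, 53.5)]
```

```bash
python3 -m pendant '[{"travel":[-0.6,-13,0],"turn":[0,0,-0.1]},{"travel":[-0.6,-13,0],"turn":[0,0,-0.1]},{"travel":[-0.6,-13,0],"turn":[0,0,-0.1]},{"travel":[-0.6,-13,0],"turn":[0,0,-0.1]},{"travel":[-0.6,-13,0],"turn":[0,0,-0.1]},{"travel":[-0.6,-13,0],"turn":[0,0,-0.1]},{"travel":[0,0,0],"turn":[0,0,0]}]' 10
python3 jw.py
python3 -m pendant '[{"travel":[-0.2,-6.5,0],"turn":[0,0,-0.05]},{"travel":[-0.2,-6.5,0],"turn":[0,0,-0.05]},{"travel":[0,0,0],"turn":[0,0,0]}]' 10
python3 jw.py
```

```text
time: 60.42
ee_pos: [481.0, 228.4, 51.1]
orientation: [0.002, 0.047, 0.999, 0.001]
contact_force: [4.4, 1.6, 4.2]
gripper_width: 20.9
gripper_force: 59.5
t 60.4 q -0.032 r 129.6 tool yaw rel rad -0.034 F tan(ccw+)/rad -2.0 -4.2 z 51.1 w 20.9
jaw yellow y [(27.0, 41.5), (26.5, 43.0), (26.0, 42.5), (25.5, 42.0), (27.5, 41.0)]
time: 60.85
ee_pos: [480.4, 216.3, 51.1]
orientation: [0.002, -0.003, 1.0, 0.001]
contact_force: [4.0, 1.9, 6.0]
gripper_width: 20.5
gripper_force: 59.7
t 60.9 q 0.062 r 129.7 tool yaw rel rad 0.066 F tan(ccw+)/rad -1.9 -4.0 z 51.1 w 20.5
jaw yellow y [(24.5, 39.0), (24.0, 40.5), (23.5, 40.0), (23.0, 39.5), (25.0, 39.0)]
```

```bash
python3 -m pendant '[{"travel":[-0.2,-6.5,0],"turn":[0,0,-0.05]},{"travel":[-0.2,-6.5,0],"turn":[0,0,-0.05]},{"travel":[-0.2,-6.5,0],"turn":[0,0,-0.05]},{"travel":[-0.2,-6.5,0],"turn":[0,0,-0.05]},{"travel":[-0.2,-6.5,0],"turn":[0,0,-0.05]},{"travel":[0,0,0],"turn":[0,0,0]}]' 10
python3 jw.py
python3 -m pendant '[{"travel":[0,-2.6,0],"turn":[0,0,-0.02]},{"travel":[0,-2.6,0],"turn":[0,0,-0.02]},{"travel":[0,0,0],"turn":[0,0,0]}]' 10
python3 -c "
from l2 import *
lv()"
```

```text
time: 61.65
ee_pos: [484.4, 184.5, 51.1]
orientation: [0.001, -0.128, 0.992, 0.001]
contact_force: [2.7, 2.3, 6.4]
gripper_width: 20.4
gripper_force: 59.9
t 61.6 q 0.31 r 129.7 tool yaw rel rad 0.316 F tan(ccw+)/rad -1.6 -3.2 z 51.1 w 20.4
jaw yellow y [(17.5, 31.5), (17.0, 31.0), (16.5, 32.0), (16.0, 32.0), (17.5, 31.5)]
time: 62.08
ee_pos: [485.7, 179.9, 51.1]
orientation: [0.001, -0.147, 0.989, 0.001]
contact_force: [2.2, 2.8, 7.4]
gripper_width: 20.2
gripper_force: 59.9
t 62.1 q 0.347 r 129.6 tool yaw rel rad 0.356 F tan(ccw+)/rad -2.1 -2.9 z 51.1 w 20.2
```

```bash
python3 -m pendant '[{"travel":[0,-2.6,0],"turn":[0,0,-0.02]},{"travel":[0,0,0],"turn":[0,0,0]}]' 10 | grep -E "contact"
python3 -m pendant '[{"travel":[0,-2.6,0],"turn":[0,0,-0.02]},{"travel":[0,0,0],"turn":[0,0,0]}]' 10| grep -E "contact"
python3 -c "
from l2 import *
lv()"
python3 -m pendant '[{"travel":[0,-1.5,0],"turn":[0,0,-0.01]},{"travel":[0,0,0],"turn":[0,0,0]}]' 10| grep -E "contact"
python3 jw.py
```

```text
contact_force: [2.3, 2.2, 7.3]
contact_force: [3.0, 3.0, 8.3]
t 62.6 q 0.386 r 129.6 tool yaw rel rad 0.396 F tan(ccw+)/rad -1.9 -3.8 z 51.1 w 20.6
contact_force: [2.1, 2.3, 6.9]
t 62.8 q 0.396 r 129.6 tool yaw rel rad 0.406 F tan(ccw+)/rad -1.5 -2.8 z 51.1 w 20.6
jaw yellow y [(15.0, 29.0), (14.5, 28.5), (14.0, 30.5), (13.5, 30.0), (15.5, 29.0)]
```

```bash
python3 -m pendant '[{"travel":[0,-1.5,0],"turn":[0,0,-0.01]},{"travel":[0,0,0],"turn":[0,0,0]}]' 10| grep -E "contact"
python3 -m pendant '[{"travel":[0,-1.5,0],"turn":[0,0,-0.01]},{"travel":[0,0,0],"turn":[0,0,0]}]' 10| grep -E "contact"
python3 -m pendant '[{"travel":[0,-1.5,0],"turn":[0,0,-0.01]},{"travel":[0,0,0],"turn":[0,0,0]}]' 10| grep -E "contact"
python3 jw.py
```

```text
contact_force: [2.1, 2.9, 8.2]
contact_force: [2.0, 3.6, 7.5]
contact_force: [2.5, 3.3, 7.8]
t 63.6 q 0.429 r 129.6 tool yaw rel rad 0.437 F tan(ccw+)/rad -2.2 -3.5 z 51.0 w 20.5
jaw yellow y [(12.5, 29.0), (14.5, 28.5), (14.0, 28.0), (13.5, 27.5), (13.0, 29.0)]
```

```bash
python3 -m pendant '[{"travel":[0,-1.5,0],"turn":[0,0,-0.01]},{"travel":[0,0,0],"turn":[0,0,0]}]' 10| grep -E "contact"
python3 -m pendant '[{"travel":[0,-1.5,0],"turn":[0,0,-0.01]},{"travel":[0,0,0],"turn":[0,0,0]}]' 10| grep -E "contact"
python3 -m pendant '[{"travel":[0,-1.5,0],"turn":[0,0,-0.01]},{"travel":[0,0,0],"turn":[0,0,0]}]' 10| grep -E "contact"
python3 jw.py
```

```text
contact_force: [1.2, 3.3, 8.1]
contact_force: [0.9, 5.0, 8.2]
contact_force: [1.2, 6.2, 8.7]
t 64.4 q 0.455 r 129.7 tool yaw rel rad 0.467 F tan(ccw+)/rad -5.3 -3.5 z 51.0 w 20.6
jaw yellow y [(12.5, 29.0), (12.0, 28.5), (14.0, 28.0), (13.5, 27.5), (13.0, 29.0)]
```

```bash
python3 -m pendant '[{"travel":[0,-1.5,0],"turn":[0,0,-0.01]},{"travel":[0,0,0],"turn":[0,0,0]}]' 10| grep -E "contact"
python3 -m pendant '[{"travel":[0,-1.5,0],"turn":[0,0,-0.01]},{"travel":[0,0,0],"turn":[0,0,0]}]' 10| grep -E "contact"
python3 jw.py
```

```text
contact_force: [2.0, 4.3, 7.4]
contact_force: [0.9, 4.9, 7.3]
t 65.0 q 0.483 r 129.7 tool yaw rel rad 0.488 F tan(ccw+)/rad -4.1 -2.8 z 51.0 w 20.6
jaw yellow y [(12.5, 29.0), (12.0, 28.5), (14.0, 28.0), (13.5, 27.5), (13.0, 29.0)]
```

```bash
for i in 1; do python3 -m pendant '[{"travel":[0,-1.5,0],"turn":[0,0,-0.01]},{"travel":[0,0,0],"turn":[0,0,0]}]' 10| grep -E "contact"; done
python3 -m pendant '[{"travel":[0,-1.5,0],"turn":[0,0,-0.01]},{"travel":[0,0,0],"turn":[0,0,0]}]' 10| grep -E "contact"
python3 -m pendant '[{"travel":[0,-1.5,0],"turn":[0,0,-0.01]},{"travel":[0,0,0],"turn":[0,0,0]}]' 10| grep -E "contact"
python3 jw.py
```

```text
contact_force: [1.2, 5.5, 8.1]
contact_force: [1.3, 5.5, 7.3]
contact_force: [-0.6, 4.7, 7.9]
t 65.8 q 0.51 r 129.7 tool yaw rel rad 0.518 F tan(ccw+)/rad -4.5 -1.5 z 51.0 w 20.3
jaw yellow y [(12.5, 29.0), (12.0, 28.5), (14.0, 28.0), (13.5, 27.5), (13.0, 29.0)]
```

```bash
python3 -m pendant '[{"travel":[0,-1.5,0],"turn":[0,0,-0.01]},{"travel":[0,0,0],"turn":[0,0,0]}]' 10| grep -E "contact"
python3 -m pendant '[{"travel":[0,-1.5,0],"turn":[0,0,-0.01]},{"travel":[0,0,0],"turn":[0,0,0]}]' 10| grep -E "contact"
python3 -m pendant '[{"travel":[0,-1.5,0],"turn":[0,0,-0.01]},{"travel":[0,0,0],"turn":[0,0,0]}]' 10| grep -E "contact"
python3 -m pendant '[{"travel":[0,-1.5,0],"turn":[0,0,-0.01]},{"travel":[0,0,0],"turn":[0,0,0]}]' 10| grep -E "contact"
python3 jw.py
```

```text
contact_force: [-0.2, 7.4, 8.2]
contact_force: [-0.0, 6.7, 9.7]
contact_force: [-0.8, 7.7, 8.3]
contact_force: [-1.5, 8.5, 8.8]
t 66.8 q 0.548 r 129.7 tool yaw rel rad 0.559 F tan(ccw+)/rad -8.2 -2.7 z 51.0 w 21.0
jaw yellow y [(12.5, 26.5), (12.0, 28.5), (14.0, 28.0), (13.5, 27.5), (13.0, 29.0)]
```

```bash
python3 -m pendant '[{"travel":[0,-1.5,0],"turn":[0,0,-0.01]},{"travel":[0,0,0],"turn":[0,0,0]}]' 10| grep -E "contact"
python3 -m pendant '[{"travel":[0,-1.5,0],"turn":[0,0,-0.01]},{"travel":[0,0,0],"turn":[0,0,0]}]' 10| grep -E "contact"
python3 -m pendant '[{"travel":[0,-1.5,0],"turn":[0,0,-0.01]},{"travel":[0,0,0],"turn":[0,0,0]}]' 10| grep -E "contact"
python3 jw.py
```

```text
contact_force: [-1.7, 9.5, 8.5]
contact_force: [-1.8, 8.8, 8.7]
contact_force: [-2.1, 9.9, 9.2]
t 67.6 q 0.576 r 129.8 tool yaw rel rad 0.589 F tan(ccw+)/rad -9.6 -3.0 z 51.0 w 20.8
jaw yellow y [(12.5, 26.5), (12.0, 26.0), (14.0, 28.0), (13.5, 27.5), (13.0, 29.0)]
```

```bash
python3 -m pendant '[{"travel":[0,-1.5,0],"turn":[0,0,-0.01]},{"travel":[0,0,0],"turn":[0,0,0]}]' 10| grep -E "contact"
python3 -m pendant '[{"travel":[0,-1.5,0],"turn":[0,0,-0.01]},{"travel":[0,0,0],"turn":[0,0,0]}]' 10| grep -E "contact"
python3 jw.py
```

```text
contact_force: [-1.9, 11.0, 9.2]
contact_force: [-4.1, 11.2, 9.8]
t 68.2 q 0.592 r 129.8 tool yaw rel rad 0.61 F tan(ccw+)/rad -11.8 -2.1 z 51.0 w 20.4
jaw yellow y [(12.5, 26.5), (12.0, 26.0), (14.0, 28.0), (13.5, 27.5), (13.0, 27.0)]
```

Tight: about 12 N at the knob against about 2 N free, with 60 mm closed. Now the loose swing back to the outer end.

```bash
python3 -m pendant '[{"travel":[-0.6,13,0],"turn":[0,0,0.1]},{"travel":[-0.6,13,0],"turn":[0,0,0.1]},{"travel":[-0.6,13,0],"turn":[0,0,0.1]},{"travel":[-0.6,13,0],"turn":[0,0,0.1]},{"travel":[-0.6,13,0],"turn":[0,0,0.1]},{"travel":[-0.6,13,0],"turn":[0,0,0.1]},{"travel":[-0.6,13,0],"turn":[0,0,0.1]},{"travel":[-0.6,13,0],"turn":[0,0,0.1]},{"travel":[-0.6,13,0],"turn":[0,0,0.1]},{"travel":[-0.6,13,0],"turn":[0,0,0.1]},{"travel":[-0.6,13,0],"turn":[0,0,0.1]},{"travel":[0,0,0],"turn":[0,0,0]}]' 10
python3 jw.py
python3 -m pendant '[{"travel":[0,6.5,0],"turn":[0,0,0.05]},{"travel":[0,6.5,0],"turn":[0,0,0.05]},{"travel":[0,2.6,0],"turn":[0,0,0.02]},{"travel":[0,0,0],"turn":[0,0,0]}]' 10
python3 jw.py
```

```text
time: 69.72
ee_pos: [499.3, 284.0, 51.1]
orientation: [0.0, 0.273, 0.962, 0.001]
contact_force: [0.6, 3.3, 10.5]
gripper_width: 20.9
gripper_force: 60.2
t 69.7 q -0.487 r 129.7 tool yaw rel rad -0.492 F tan(ccw+)/rad -3.1 1.2 z 51.1 w 20.9
jaw yellow y [(12.5, 29.0), (12.0, 28.5), (14.0, 28.0), (13.5, 27.5), (13.0, 29.0)]
time: 70.28
ee_pos: [507.9, 296.4, 51.1]
orientation: [0.0, 0.33, 0.944, 0.001]
contact_force: [1.1, 3.3, 8.5]
gripper_width: 20.4
gripper_force: 60.0
t 70.3 q -0.603 r 129.7 tool yaw rel rad -0.612 F tan(ccw+)/rad -3.3 1.2 z 51.1 w 20.4
jaw yellow y [(12.5, 29.0), (12.0, 28.5), (14.0, 28.0), (13.5, 27.5), (13.0, 29.0)]
```

```bash
python3 -m pendant '[{"travel":[0,2.6,0],"turn":[0,0,0.02]},{"travel":[0,2.6,0],"turn":[0,0,0.02]},{"travel":[0,0,0],"turn":[0,0,0]}]' 10 | grep contact
python3 jw.py
python3 -m pendant '[{"travel":[0,1.3,0],"turn":[0,0,0.01]},{"travel":[0,0,0],"turn":[0,0,0]}]' 10 | grep contact
python3 -c "
from l2 import *
lv()"
```

```text
contact_force: [0.5, 3.2, 7.4]
t 70.7 q -0.642 r 129.7 tool yaw rel rad -0.652 F tan(ccw+)/rad -2.7 1.7 z 51.1 w 20.2
jaw yellow y [(12.5, 29.0), (12.0, 28.5), (14.0, 28.0), (13.5, 27.5), (13.0, 29.0)]
contact_force: [0.6, 2.9, 8.2]
t 71.0 q -0.649 r 129.7 tool yaw rel rad -0.662 F tan(ccw+)/rad -2.6 1.4 z 51.1 w 20.5
```

```bash
python3 -m pendant '[{"travel":[0,0,0],"turn":[0,0,0]},{"travel":[0,0,0],"turn":[0,0,0]},{"travel":[0,0,0],"turn":[0,0,0]},{"travel":[0,0,0],"turn":[0,0,0]},{"travel":[0,0,-30],"turn":[0,0,0]},{"travel":[0,0,-45],"turn":[0,0,0]},{"travel":[0,0,-45],"turn":[0,0,0]},{"travel":[0,0,0],"turn":[0,0,0]}]' 60
python3 -c "
from h import *
go(567,-10,175,-3.45)"
```

```text
time: 72.0
ee_pos: [514.6, 299.9, 174.3]
orientation: [0.002, 0.353, 0.935, 0.003]
contact_force: [1.2, -0.8, -0.5]
gripper_width: 60.1
gripper_force: 0.0
t 72.0 tcp [514.6 299.9 174.3] tooly deg 48.6 tilt [0.006 0.005] j [-0.83  0.4   0.33  1.75 -0.15  1.01  0.41] F [ 1.2 -0.8 -0.5] w 60.1
travel first [-244.2 -197.8   -1.8] | turn z 0.909 alt -2.233
travel if turned first [-306.2   70.9   -1.8] alt [306.2 -70.9  -1.8]
```

```bash
python3 -m pendant '[{"travel":[-40,-33,0],"turn":[0,0,0]},{"travel":[-40,-33,0],"turn":[0,0,0]},{"travel":[-41,-33,0],"turn":[0,0,0]},{"travel":[-41,-33,0],"turn":[0,0,0]},{"travel":[-41,-33,0],"turn":[0,0,0]},{"travel":[-41,-33,0],"turn":[0,0,0]},{"travel":[0,0,0],"turn":[0,0,0.18]},{"travel":[0,0,0],"turn":[0,0,0.18]},{"travel":[0,0,0],"turn":[0,0,0.18]},{"travel":[0,0,0],"turn":[0,0,0.18]},{"travel":[0,0,0],"turn":[0,0,0.18]},{"travel":[0,0,0],"turn":[0,0,0]}]' 60
python3 -m pendant '[{"travel":[0,0,0],"turn":[0,0,0]}]' 60 | head -2
python3 prof.py
python3 - <<'E'
from h import *
# lever knob after release, from scene+wrist
s=shot("top","fin_top.png");hsv=cv2.cvtColor(s["color"],cv2.COLOR_RGB2HSV);ax=bed(30,200)
m=((hsv[...,0]>15)&(hsv[...,0]<30)&(hsv[...,1]>170)&(hsv[...,2]>110)).astype(np.uint8);n,l,st,c=cv2.connectedComponentsWithStats(m)
for i in range(1,n):
    if st[i,4]>15 and 200<c[i][0]<300 and 200<c[i][1]<290:
        v=onz(s,[c[i]],71)[0][:2]-ax;print("lever yellow",st[i].tolist(),v.round(),"q",np.arctan2(-v@BY,-v@BX))
E
```

```text
time: 73.5
ee_pos: [563.4, -11.3, 169.1]
orientation: [-0.0, 0.724, 0.689, -0.001]
contact_force: [-0.5, -0.7, 0.0]
gripper_width: 60.1
gripper_force: 0.0
time: 73.62
ee_pos: [563.7, -11.2, 169.5]
-22  -120:B8 -118:B8 -116:B7 -114:n10 -112:n10 -110:n10 -108:n10 -106:n10 -104:n10 -102:n10 -100:n10 -98:n10 -96:n11 -94:n11 -92:n11 -90:n11 -88:n11 -86:n11 -84:n10 -82:w12 -80:w14 -78:w14 -76:w14 -74:w14 -72:w14 -70:w15 -68:w14 -66:w14 -64:w14 -62:w14 -60:w14 -58:w15 -56:w14 -54:n12 -52:n12 -50:n12 -48:n12 -46:n11 -44:n10 -42:n11 -40:n12 -38:n20 -36:n22 -34:n22 -32:n20 -30:n11 -28:n11 -26:n11 -24:n12 -22:n12 -20:n12 -18:n12 -16:n12 -14:n12 -12:n11 -10:n25 -8:n25 -6:n25 -4:n25 -2:n25 0:n25 2:n25 4:n24 6:w23 8:w24 10:w24 12:w24 14:n15 16:n25 18:n25 20:n25 22:n25 24:n25 26:n25 28:n25 30:B16 32:B19 34:B19 36:B19 38:B19 40:B16 42:B19 44:B19 46:B19 48:B19 50:B19 52:B19 54:B19 56:B19 58:B19 60:B20 62:B19 64:B19 66:B19 68:B19 70:B19 72:B19 74:B19 76:B19 78:B19
0  -120:B8 -118:B8 -116:B6 -114:n10 -112:n10 -110:n10 -108:n10 -106:n10 -104:n10 -102:n10 -100:n11 -98:n10 -96:n10 -94:n11 -92:n11 -90:n11 
[... 825 characters left out ...]
4 -72:w14 -70:w14 -68:w14 -66:w14 -64:w14 -62:w14 -60:w14 -58:w14 -56:w13 -54:n11 -52:n12 -50:n12 -48:n11 -46:n10 -44:n10 -42:n17 -40:n22 -38:n22 -36:n22 -34:n22 -32:n21 -30:n12 -28:n12 -26:n12 -24:n12 -22:n13 -20:n13 -18:n12 -16:n12 -14:n12 -12:n11 -10:n25 -8:n25 -6:n25 -4:n25 -2:n25 0:n25 2:n25 4:n24 6:w23 8:w23 10:w24 12:w24 14:w12 16:n20 18:n21 20:n21 22:n22 24:n23 26:n17 28:n16 30:B17 32:B18 34:B18 36:B18 38:B18 40:B14 42:B18 44:B18 46:B17 48:B18 50:B18 52:B18 54:B18 56:B17 58:B18 60:B18 62:B18 64:B18 66:B18 68:B18 70:B18 72:B18 74:B18 76:B18 78:B18
lever yellow [241, 220, 18, 20, 99] [-19.   8.] q -0.3308549563477405
lever yellow [228, 241, 12, 14, 77] [-69.  54.] q -0.6063023470436693
```

The stack runs unbroken from the anvil (−115) to the jaw (+5), square and still tight. The lever is at the outer end and the robot is clear.

```bash
python3 -c "
from plant import *
print(job_done())"
```

```text
the job is handed in; nothing more can be done
None
```

I handed the job in: all four offcuts (a, b, c, d) and the orange pad are clamped tight and square with no gaps left, and the lever is swung its loose way to the outer end; the tab stood near the middle and gripped neither way, so I moved it to the side that closes the jaw.

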